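# Stand the pocket mirror up on its edge

## Task

Take the pocket mirror that leans on the sloping wooden rest under the lamp bar and stand it upright on its long thin edge on the black shelf of the aluminium stand, midway along, with its back flat against the fence and the glass facing away from the fence. Nobody knows how high the shelf is set, so feel for it: put the mirror down gently, neither dropping it nor ramming it into the stand. Do not knock the lamp and leave the nail dryer, jar, comb and nail file where they are.

Things in the scene. Friction and masses are not known exactly. Their poses are not given: they have to be found in the camera images.
- mirror_centre (a point): Centre (half-way up, half-way through) of the loose pocket mirror, a flat grey rigid slab 14 mm thick, 120 mm long, 80 mm high, 0.12 to 0.26 kg. Axes: x = thickness, out of the glass face; y = along the 120 mm edges; z = along the 80 mm height, up when it stands on its long edge.
- mirror_glass (a point): Middle of the mirror's glass face: 7 mm from the centre along the mirror's x; same axes. At the start the mirror's z leans 35 degrees from vertical, its top towards the rest's -x, glass up and towards the rest's +x.
- rest: Fixed wooden sloping rest; origin under its middle on the tray floor; y along the mirror, z up. Base 90 mm (x -35 to +55) by 230 mm (y), 6 mm high. Its plate backs only the mirror's lower 42 mm (plate top 64 mm above the origin), a ledge carries the lower edge and nothing is in front: the upper 38 mm is free on both faces, and the mirror is drawn out upward along its own z.
- lamp: Fixed slim white lamp bar over the rest, same origin and axes as the rest: bar along y, 236 mm, x +30 to +52, z 165 to 175 mm; 10 mm posts at x +41, y +-108 mm. The mirror's top edge starts at x -10, z 100 mm here, so a hand coming straight down on it may meet the bar; come tilted along the mirror's plane, from the rest's -x side.
- stand: Fixed aluminium stand. Origin on the tray floor, midway along the foot of the fence's front face; x horizontal, out of that face over the shelf; y along the fence; z up. Fence 170 mm long, 8 mm thick (behind x = 0), 55 mm high. Level black shelf 160 mm long at x 0.5 to 40.5 mm, held by friction (yields above 90 N); its top is 20 to 36 mm above the origin, height not reported.
- mirror: The same mirror: its origin is the middle of the long lower edge face, 40 mm below the centre along its z; same axes.
- dryer: Loose white handheld nail dryer lying along its x, 150 x 58 x 36 mm high, with a toggle switch on the handle; origin under it. Bystander.
- jar: Loose empty glass jar with a twist cap, 54 mm across, 62 mm high; origin under its middle. Bystander.
- comb: Loose flat pink comb, 150 mm (y) x 28 mm, 5 mm high; origin under its middle. Bystander.
- nailfile: Loose glass nail file, 135 mm (y) x 13 mm, 5 mm high; origin under its middle. Bystander.
Mind the look-alikes: they are no part of the job. There is more than one size of the rest; the one meant has the size given above.

How it is judged:
On the way:
1. the mirror is held in the gripper clear of the rest (contact force between the fingers and mirror above 1 N and contact force between mirror and rest below 0.05 N and distance of mirror_centre from where it was at the start of the episode above 0.05 m), for 0.2 s.
At the end, for the whole second after the job is handed in: The mirror stands released and at rest on the stand's shelf on a long thin edge, within 4 degrees of upright, its back within 3.5 mm of the fence and within 4.5 degrees of parallel to it, glass facing away from the fence, its middle within 20 mm of the fence's middle (x of mirror_centre in the frame of stand between 0.004 and 0.0105 m and x of mirror_glass in the frame of stand above 0.01 m and y of mirror_centre in the frame of stand between -0.02 and 0.02 m and z of mirror_centre in the frame of stand between 0.057 and 0.079 m and (angle between mirror_centre's own z axis and vertical below 0.07 rad or angle between mirror_centre's own z axis and vertical above 3.0716 rad) and angle between the x axis of mirror_centre and the x axis of stand, either way round below 0.08 rad and contact force between mirror and stand above 0.5 N and contact force between mirror and the fingers below 0.05 N and linear speed of mirror below 0.01 m/s and angular speed of mirror below 0.05 rad/s); the robot touches nothing.
It fails at once if the mirror is dropped or falls (faster than 0.25 m/s, about a 3 mm fall, while not held) (linear speed of mirror above 0.25 m/s and contact force between mirror and the fingers below 0.1 N).
It fails at once if the mirror is rammed into the stand (over 60 N) (contact force between mirror and stand above 60 N).
It fails at once if the lamp is knocked (over 5 N) (contact force between lamp and anything else above 5 N).
It fails at once if the dryer, jar, comb or nail file is moved more than 20 mm (distance of any of dryer, jar, comb, nailfile from where it was at the start of the episode above 0.02 m).
It also fails if it takes over 58 s, if anything falls off the work surface, if the arm or the gripper's body presses on something with over 40 N, if the wrist force passes 120 N, or if a joint passes its speed limit or range.

## Robot

A 7-joint arm with a two-finger parallel gripper is mounted at the origin on the work surface. World frame = base frame: x ahead of the robot, y to its left, z up, the work surface at z = 0. Lengths are in m, angles in rad, forces in N, time in s.
With the tool pointing down it reaches from about 0.4 to 0.85 m from the base axis. Payload 10.4 kg.
Tool frame: the origin (TCP) lies on the mounting face of the last link; the fingertips stand r.tips_ahead ahead of it and the grasp point (between the pads) lies 164 mm ahead of it (r.tips_ahead is the distance from the TCP to the fingertips, in m); z points along the fingers, y is the line along which they close (so a half turn about z gives the same grasp; the last joint's range is limited). The gripper opens to 87 mm and grips with 3 to 60 N. Pads are 19 mm wide; open, the fingers measure 117 mm over their backs; the gripper's body (75 mm by 190 mm) begins 51 mm behind the grasp point.
Start: joints at [1.117, 0.332, -0.065, 1.46, 0.022, 1.35, -0.088], TCP at [0.261, -0.568, 0.405] pointing down, gripper open.
Joint ranges: [-2.6, 2.6], [-0.5, 2.12], [-1.47, 1.34], [0.16, 2.42], [-1.27, 4.41], [0.06, 2.06], [-2.6, 2.6]. Speed limits (rad/s): [2.22, 2.22, 2.79, 2.79, 3.14, 3.14, 3.14].

## Interface

Orientations are given as a unit quaternion [x, y, z, w].
In Python, from bench import telemetry, imaging, job, r gives the robot as it stands.
- The arm moves only by the tool move_arm, never from a script. Its argument "steps" is a list of rows, each an object of numbers: "dx", "dy", "dz": the shift along the tool's x, y, z in cm; "spin": the turn about the tool's z in rad. In form: [{"dx": .., "dy": .., "dz": .., "spin": ..}, ...]. A call has 1 to 12 rows; each row shifts and turns the commanded pose from where the row before left it, along the tool's axes as they then stand; what a row does not reach is not made up. A row lasts 1/10 s, in which the tool goes at most 50 mm and 8.59 degrees, less where a joint would pass 70% of its speed; a pose out of reach is approached as far as the arm can. A call with a gripper value outside its range is refused whole. "claw" is the finger opening in cm, from 0 to 8.7, set as the call begins (left out, the last holds). The fingers move at their own pace and stop on an object; "squeeze" is the grip in N (left out, the last holds). Time passes only in rows, so rows that do not move let the fingers close. It gives the time, the measured TCP pose, the force, the opening and the grip force at its end, in the units of the state.
- telemetry.read_state(): the state, without advancing time (a new reading comes with each control period).
- imaging.camera(name): name is "side" or "top"; returns a dict with "img" (480x640x3 uint8, red, green, blue), "camera_matrix" (3x3 intrinsics, pixels), "R" (3x3) and "t" (3): a world point X has camera coordinates R X + t. Camera axes: x right, y down, z forward; pixel columns grow to the right and rows downward; lengths in m; the calibration is good to about 2 mm. A picture is of the moment at which its call begins. There is no depth.
- job.close_job(): hands the job in; it is judged then, once.
The state is a dict: "time": time; "joint_positions": joint angles; "joint_vel": joint speeds; "joint_torque": joint torques, N m; "ee_pos": TCP position; "eef_rot": TCP orientation; "ft_force": force on the tool from outside, world axes, zero at the start; "torque": the same for the moment, N m; "width": finger opening in m; "grip_force": force on a finger pad.
Only numpy, scipy, OpenCV 4.12 (cv2) and the standard library are available. Lean on these libraries where they do the work, as an engineer would, in place of code of your own. Each camera call takes 0.05 s, during which the arm holds its last target. There are 200 camera calls.

## Working session

There is one attempt and no reset: what is moved stays moved. The work goes in short steps, Python scripts to look and compute and a tool call to move; the robot and the scene stay as the last step left them, time stands still between calls to the robot, and variables do not carry over. Pictures are saved under pics/ and viewed, at most 10 in all, crops included, and the job is handed in when it is done.

Besides the shell and the picture viewer there is one more tool, called after "Emit:" in YAML: its name, and indented under it one key for each argument. move_arm: Moves the arm, as the interface text tells. Its arguments: {"type":"object","properties":{"steps":{"type":"array","items":{"type":"object","properties":{"dx":{"type":"number"},"dy":{"type":"number"},"dz":{"type":"number"},"spin":{"type":"number"}}}},"claw":{"type":"number"},"squeeze":{"type":"number"}},"required":["steps"]}

```bash
ls; mkdir -p pics
python3 - <<'E'
from bench import telemetry, imaging, job, r
import cv2,numpy as np
s=telemetry.read_state();print({k:np.round(v,3).tolist() for k,v in s.items()}, r.tips_ahead)
for n in("side","top"):
    c=imaging.camera(n);cv2.imwrite(f"pics/{n}0.png",c["img"][:,:,::-1]);np.savez(f"{n}0.npz",**c)
    print(n,np.round(c["camera_matrix"],1).tolist(),np.round(c["R"],3).tolist(),np.round(c["t"],3).tolist(),np.round(-c["R"].T@c["t"],3))
E
```

```text
pics
{'time': 0.0, 'joint_positions': [1.117, 0.333, -0.065, 1.461, 0.022, 1.35, -0.089], 'joint_vel': [-0.001, -0.0, 0.001, 0.001, 0.001, -0.001, 0.002], 'joint_torque': [-0.001, -62.327, 0.024, -38.991, -0.061, 0.04, 0.0], 'ee_pos': [0.261, -0.568, 0.404], 'eef_rot': [0.977, 0.214, -0.0, -0.001], 'ft_force': [0.226, -0.422, 0.576], 'torque': [-0.026, 0.038, -0.012], 'grip_force': 0.0, 'width': 0.087} 0.1822
side [[467.1, 0.0, 321.1], [0.0, 467.1, 240.4], [0.0, 0.0, 1.0]] [[-0.988, -0.154, -0.018], [-0.108, 0.767, -0.633], [0.111, -0.623, -0.774]] [0.512, 0.221, 0.976] [0.422 0.517 0.904]
top [[440.6, 0.0, 323.9], [0.0, 440.6, 231.8], [0.0, 0.0, 1.0]] [[-0.029, -1.0, 0.007], [-0.992, 0.028, -0.121], [0.121, -0.01, -0.993]] [-0.115, 0.537, 1.004] [ 0.409 -0.12   1.062]
```

View pics/top0.png

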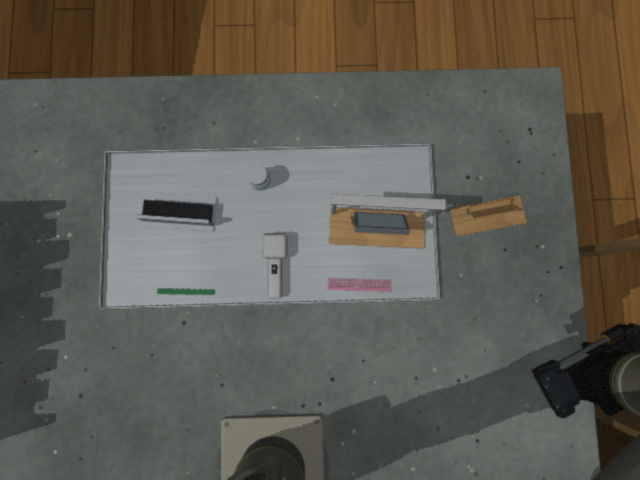

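View pics/side0.png

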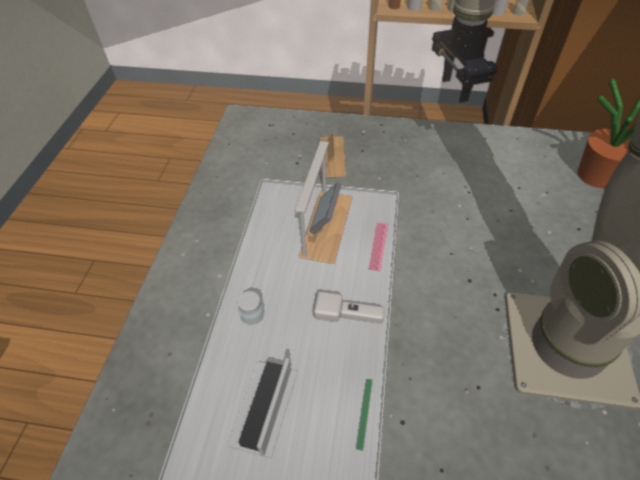

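Candidates, in top view pixels:
- **Rests:** the large one in the tray at (377,228), about 95 px or 0.23 m long, carries the slab and lamp. The short one at (488,213), about 75 px, is outside the tray and is the look-alike.
- **Mirror:** the only slab is at (381,222).
- **Stand:** at (178,213), with its fence on the robot's side of the black shelf.

I'll check these in one close crop.

Run:
```python
import cv2,numpy as np
t=cv2.imread("pics/top0.png");s=cv2.imread("pics/side0.png")
a=cv2.resize(t[185:255,320:450],(520,280),interpolation=cv2.INTER_CUBIC)
b=cv2.resize(t[190:240,125:230],(420,200),interpolation=cv2.INTER_CUBIC)
c=cv2.resize(s[340:470,225:305],(240,390),interpolation=cv2.INTER_CUBIC)
d=cv2.resize(s[130:270,290:365],(225,420)[:2],interpolation=cv2.INTER_CUBIC)
o=np.zeros((600,800,3),np.uint8);o[:280,:520]=a;o[290:490,:420]=b;o[:420,560:785]=d[:, :225];
o[205:595,430:670][:, :]=np.where(o[205:595,430:670]>0,o[205:595,430:670],c)
cv2.imwrite("pics/crop1.png",o)
```

```text
(no output)
```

View pics/crop1.png

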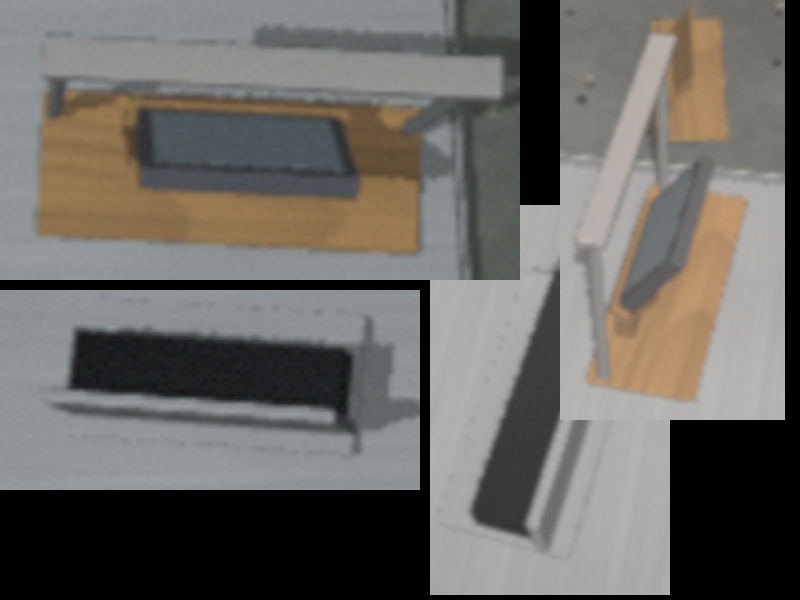

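```bash
cat > h.py <<'E'
import numpy as np,cv2
def load(n):return dict(np.load(n+".npz"))
def tri(a,pa,b,pb):
    P=[c["camera_matrix"]@np.c_[c["R"],c["t"]] for c in(a,b)]
    X=cv2.triangulatePoints(P[0],P[1],np.array(pa,float).reshape(2,1),np.array(pb,float).reshape(2,1));X=(X[:3]/X[3]).ravel()
    e=[np.linalg.norm((lambda q:q[:2]/q[2]-p)(Pi@np.r_[X,1])) for Pi,p in zip(P,(pa,pb))]
    return X,e
def ray(c,p,z):
    o=-c["R"].T@c["t"];d=c["R"].T@np.linalg.inv(c["camera_matrix"])@np.r_[p,1];return o+d*(z-o[2])/d[2]
E
python3 - <<'E'
from h import *
T,S=load("top0"),load("side0")
np.set_printoptions(precision=4,suppress=True)
for n,t,s in [("base+y-x",(329.5,243.8),(334.3,263.3)),("base-y-x",(424.5,248.3),(351.7,196)),("mir-y",(409.2,234),(340,183.3)),("mir+y",(355,231.8),(331.7,219.3)),("lamp-y far",(445.5,199.5),(327.3,141.7))]:
    print(n,*tri(T,t,S,s),ray(T,t,.006))
for c,roi in((T,(130,225,190,235)),(S,(225,300,340,470))):
    u0,u1,v0,v1=roi;im=c["img"][v0:v1,u0:u1]
    m=(im.max(2)<60).astype(np.uint8);cs,_=cv2.findContours(m,0,2);k=max(cs,key=cv2.contourArea)
    print((cv2.approxPolyDP(cv2.convexHull(k),2.5,True)[:,0]+[u0,v0]).tolist(),cv2.boxPoints(cv2.minAreaRect(k))+[u0,v0])
E
```

```text
base+y-x [ 0.5083 -0.1434  0.0022] [np.float64(0.2834838271508791), np.float64(0.253901183447244)] [ 0.5073 -0.1433  0.006 ]
base-y-x [ 0.4917 -0.3722  0.0036] [np.float64(0.6243154639666492), np.float64(0.49637181941677716)] [ 0.49   -0.3715  0.006 ]
mir-y [ 0.5173 -0.3174  0.0992] [np.float64(0.8962251023192205), np.float64(0.7098302944148241)] [ 0.5256 -0.3365  0.006 ]
mir+y [ 0.5233 -0.1983  0.0973] [np.float64(0.18702551199813866), np.float64(0.15850441090079548)] [ 0.5346 -0.2057  0.006 ]
lamp-y far [ 0.5669 -0.3795  0.1761] [np.float64(4.232552729333961), np.float64(3.1834205938927833)] [ 0.6078 -0.4296  0.006 ]
[[144, 201], [211, 205], [211, 223], [143, 214]] [[142.0895 213.8795]
 [144.4576 195.987 ]
 [213.3681 205.1075]
 [211.     223.    ]]
[[258, 411], [263, 417], [254, 448], [240, 441], [251, 411]] [[239.189  444.0124]
 [248.7476 408.509 ]
 [264.491  412.7476]
 [254.9324 448.251 ]]
```

Emit:
move_arm:
  steps:
    - {"dz": -3}
    - {"spin": 0.1}

```text
$.steps[0]: bad value
```

Emit:
move_arm:
  steps:
    - {"dx": 0, "dy": 0, "dz": -2, "spin": 0}
    - {"dx": 0, "dy": 0, "dz": 0, "spin": 0.1}

```text
time: 0.3
ee_pos: [0.2611, -0.5682, 0.4267]
eef_rot: [0.986, 0.164, 0.0, 0.001]
ft_force: [0.9, -1.0, -0.0]
width: 0.0871
grip_force: 0.0
```

Run:
```python
from h import *
T,S=load("top0"),load("side0")
np.set_printoptions(precision=4,suppress=True)
for c,roi in((T,(130,225,190,235)),(S,(225,300,340,470))):
    u0,u1,v0,v1=roi;im=c["img"][v0:v1,u0:u1]
    for th in (60,80,100):
        m=(im.max(2)<th).astype(np.uint8);cs,_=cv2.findContours(m,0,2);k=max(cs,key=cv2.contourArea)
        print(th,cv2.contourArea(k),(cv2.approxPolyDP(cv2.convexHull(k),2,True)[:,0]+[u0,v0]).tolist())
```

```text
60 943.5 [[144, 201], [211, 205], [211, 223], [143, 214]]
80 1011.5 [[144, 200], [210, 204], [213, 225], [142, 214]]
100 1173.0 [[143, 202], [163, 200], [217, 204], [214, 225], [140, 219]]
60 436.5 [[258, 411], [263, 417], [254, 448], [243, 445], [240, 441], [251, 411]]
80 1340.0 [[269, 362], [281, 366], [255, 449], [241, 445], [240, 438]]
100 1440.5 [[280, 364], [280, 372], [257, 449], [243, 446], [239, 439], [266, 363]]
```

Run:
```python
from h import *
T,S=load("top0"),load("side0")
np.set_printoptions(precision=4,suppress=True)
a,e=tri(T,(211,204.5),S,(268,361));b,f=tri(T,(144,200.5),S,(240,443));print(a,e,b,f,np.linalg.norm(a-b))
y=(b-a)/np.linalg.norm(b-a);print(y);x=np.r_[y[1],-y[0]];print("yaw",np.degrees(np.arctan2(x[1],x[0])),"origin",((a+b)/2)[:2]-.0405*x)
```

```text
[0.6057 0.1357 0.0291] [np.float64(0.43740516532661333), np.float64(0.4622676058685788)] [0.6206 0.2956 0.0265] [np.float64(0.32296412635906857), np.float64(0.381421462137495)] 0.1606218062401249
[ 0.0925  0.9956 -0.0165]
yaw -5.308908716941242 origin [0.5728 0.2194]
```

Emit:
move_arm:
  steps:
    - {"dx": 0, "dy": 0, "dz": -2, "spin": -0.146}
    - {"dx": 0, "dy": 0, "dz": -1, "spin": -0.146}
    - {"dx": 0, "dy": 0, "dz": 0, "spin": -0.146}
    - {"dx": 0, "dy": 0, "dz": 0, "spin": -0.146}
    - {"dx": 0, "dy": 0, "dz": 0, "spin": -0.146}
    - {"dx": 0, "dy": 0, "dz": 0, "spin": -0.146}
    - {"dx": 0, "dy": 0, "dz": 0, "spin": -0.146}
    - {"dx": 0, "dy": 0, "dz": 0, "spin": -0.146}

```text
time: 1.1
ee_pos: [0.261, -0.5679, 0.4543]
eef_rot: [0.73, 0.683, 0.0, -0.0]
ft_force: [0.0, 0.4, 1.2]
width: 0.0871
grip_force: 0.0
```

Emit:
move_arm:
  steps:
    - {"dx": 3.5, "dy": 3, "dz": 0, "spin": 0}
    - {"dx": 3.5, "dy": 3, "dz": 0, "spin": 0}
    - {"dx": 3.5, "dy": 3, "dz": 0, "spin": 0}
    - {"dx": 3.5, "dy": 3, "dz": 0, "spin": 0}
    - {"dx": 3.5, "dy": 3, "dz": 0, "spin": 0}
    - {"dx": 3.5, "dy": 3, "dz": 0, "spin": 0}
    - {"dx": 3.5, "dy": 3, "dz": 0, "spin": 0}
    - {"dx": 3.5, "dy": 3, "dz": 0, "spin": 0}
    - {"dx": 3.5, "dy": 3, "dz": 0, "spin": 0}
    - {"dx": 3.5, "dy": 3, "dz": 0, "spin": 0}
    - {"dx": 3.5, "dy": 3, "dz": 0, "spin": 0}
    - {"dx": 3.5, "dy": 3, "dz": 0, "spin": 0}

```text
time: 2.3
ee_pos: [0.6513, -0.1736, 0.4544]
eef_rot: [0.732, 0.681, -0.0, -0.0]
ft_force: [-0.0, -0.8, 0.7]
width: 0.0869
grip_force: 0.0
```

Emit:
move_arm:
  steps:
    - {"dx": 3, "dy": 3, "dz": 0, "spin": 0}
    - {"dx": 3, "dy": 3, "dz": 0, "spin": 0}
    - {"dx": 3, "dy": 3, "dz": 0, "spin": 0}
    - {"dx": 0, "dy": 4, "dz": 0, "spin": 0}
    - {"dx": 0, "dy": 4, "dz": 0, "spin": 0}
    - {"dx": 0, "dy": 4, "dz": 0, "spin": 0}
    - {"dx": 0, "dy": 4, "dz": 0, "spin": 0}

```text
time: 3.0
ee_pos: [0.8522, -0.1085, 0.4466]
eef_rot: [0.737, 0.675, 0.004, -0.006]
ft_force: [0.9, -2.1, -1.6]
width: 0.0871
grip_force: 0.0
```

```bash
python3 -c "
from bench import telemetry
import numpy as np
s=telemetry.read_state();print(np.round(s['joint_positions'],3),s['eef_rot'])"
```

```text
[ 0.103  1.038 -0.178  0.26   0.144  1.85  -0.037] [ 0.73747731  0.67532987  0.0044041  -0.0061151 ]
```

Emit:
move_arm:
  steps:
    - {"dx": 0, "dy": 4, "dz": 0, "spin": 0}
    - {"dx": 0, "dy": 4, "dz": 0, "spin": 0}
    - {"dx": 0, "dy": 4, "dz": 0, "spin": 0}
    - {"dx": 0, "dy": 4, "dz": 0, "spin": 0}

```text
time: 3.4
ee_pos: [0.8674, -0.1156, 0.4229]
eef_rot: [0.74, 0.672, 0.012, -0.008]
ft_force: [-0.6, -0.6, 0.0]
width: 0.0872
grip_force: 0.0
```

```bash
cat > st.py <<'E'
from bench import telemetry
import numpy as np
from scipy.spatial.transform import Rotation as R
s=telemetry.read_state();print(np.round(s['joint_positions'],3),"\n",np.round(R.from_quat(s['eef_rot']).as_matrix(),3))
E
python3 st.py
```

```text
[ 0.066  1.117  0.205  0.182 -0.22   1.842 -0.   ] 
 [[ 0.096  0.995  0.007]
 [ 0.995 -0.096  0.028]
 [ 0.028  0.004 -1.   ]]
```

Emit:
move_arm:
  steps:
    - {"dx": 0, "dy": -4, "dz": 0, "spin": 0}
    - {"dx": 0, "dy": -4, "dz": 0, "spin": 0}
    - {"dx": 0, "dy": -4, "dz": 0, "spin": 0}
    - {"dx": 0, "dy": -4, "dz": 0, "spin": 0}
    - {"dx": 0, "dy": -4, "dz": 0, "spin": 0}

```text
time: 3.9
ee_pos: [0.7165, -0.1027, 0.4273]
eef_rot: [0.743, 0.669, 0.008, -0.003]
ft_force: [0.7, -0.4, 1.3]
width: 0.0874
grip_force: 0.0
```

```bash
python3 st.py
python3 - <<'E'
from bench import imaging
import cv2,numpy as np
o=np.zeros((480,800,3),np.uint8);x=0
for n in("side","top"):
    c=imaging.camera(n);np.savez(f"{n}1.npz",**c);im=c["img"][:,:,::-1]
    o[:, x:x+400]=im[:, 120:520] if n=="side" else im[:,180:580];x+=400
cv2.imwrite("pics/v1.png",o)
E
```

```text
[-0.055  0.552  0.226  1.125 -0.135  1.471  0.047] 
 [[ 0.104  0.995  0.008]
 [ 0.994 -0.104  0.015]
 [ 0.016  0.007 -1.   ]]
```

View pics/v1.png

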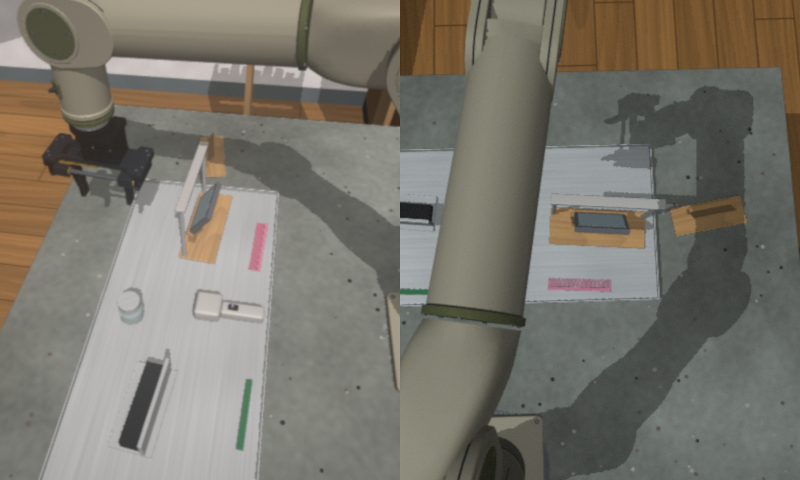

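The gripper body is wide along its closing direction, so straight down would hit the lamp bar. I can't command tilt, but the small tilt picked up at the reach limit did persist. I'll raise the hand to the wrist limit, away from everything, and see whether it tilts the way I need.

Emit:
move_arm:
  steps:
    - {"dx": 0.5, "dy": 0, "dz": -4.5, "spin": 0}
    - {"dx": 0.5, "dy": 0, "dz": -4.5, "spin": 0}
    - {"dx": 0.5, "dy": 0, "dz": -4.5, "spin": 0}
    - {"dx": 0.5, "dy": 0, "dz": -4.5, "spin": 0}
    - {"dx": 0.5, "dy": 0, "dz": -4.5, "spin": 0}
    - {"dx": 0.5, "dy": 0, "dz": -4.5, "spin": 0}
    - {"dx": 0.5, "dy": 0, "dz": -4.5, "spin": 0}
    - {"dx": 0.5, "dy": 0, "dz": -4.5, "spin": 0}

```text
time: 4.8
ee_pos: [0.6683, -0.0634, 0.7317]
eef_rot: [0.743, 0.668, 0.033, 0.025]
ft_force: [-0.4, 0.1, 0.4]
width: 0.0875
grip_force: 0.0
```

```bash
python3 st.py
```

```text
[-0.069  0.583  0.321  0.434 -0.225  2.058 -0.025] 
 [[ 0.105  0.991  0.082]
 [ 0.994 -0.106  0.008]
 [ 0.017  0.081 -0.997]]
```

Emit:
move_arm:
  steps:
    - {"dx": 0, "dy": 0, "dz": -4.5, "spin": 0}
    - {"dx": 0, "dy": 0, "dz": -4.5, "spin": 0}
    - {"dx": 0, "dy": 0, "dz": -4.5, "spin": 0}
    - {"dx": 0, "dy": 0, "dz": -4.5, "spin": 0}
    - {"dx": 0, "dy": 0, "dz": -4.5, "spin": 0}
    - {"dx": 0, "dy": 0, "dz": -4.5, "spin": 0}

```text
time: 5.4
ee_pos: [0.5374, -0.0546, 0.8557]
eef_rot: [0.738, 0.663, 0.094, 0.088]
ft_force: [0.6, 0.5, 0.4]
width: 0.0868
grip_force: 0.0
```

```bash
python3 st.py
```

```text
[-0.176  0.314  0.397  0.529 -0.183  2.058 -0.026] 
 [[ 0.104  0.961  0.255]
 [ 0.994 -0.106 -0.006]
 [ 0.022  0.254 -0.967]]
```

Emit:
move_arm:
  steps:
    - {"dx": 0, "dy": 1, "dz": -4.5, "spin": 0}
    - {"dx": 0, "dy": 1, "dz": -4.5, "spin": 0}
    - {"dx": 0, "dy": 1, "dz": -4.5, "spin": 0}
    - {"dx": 0, "dy": 1, "dz": -4.5, "spin": 0}
    - {"dx": 0, "dy": 1, "dz": -4.5, "spin": 0}
    - {"dx": 0, "dy": 1, "dz": -4.5, "spin": 0}

```text
time: 6.0
ee_pos: [0.4336, -0.049, 0.9482]
eef_rot: [0.725, 0.65, 0.162, 0.161]
ft_force: [-0.2, -0.3, -0.4]
width: 0.0871
grip_force: 0.0
```

```bash
python3 st.py
```

```text
[-0.35   0.17   0.583  0.476 -0.183  2.058 -0.028] 
 [[ 0.103  0.89   0.443]
 [ 0.994 -0.103 -0.022]
 [ 0.026  0.443 -0.896]]
```

Emit:
move_arm:
  steps:
    - {"dx": 0, "dy": 1.5, "dz": -4.5, "spin": 0}
    - {"dx": 0, "dy": 1.5, "dz": -4.5, "spin": 0}
    - {"dx": 0, "dy": 1.5, "dz": -4.5, "spin": 0}
    - {"dx": 0, "dy": 1.5, "dz": -4.5, "spin": 0}

```text
time: 6.4
ee_pos: [0.364, -0.0459, 1.0]
eef_rot: [0.712, 0.637, 0.208, 0.209]
ft_force: [-0.0, -0.1, -0.5]
width: 0.0868
grip_force: 0.0
```

```bash
python3 st.py
```

```text
[-0.591  0.093  0.819  0.417 -0.171  2.058 -0.032] 
 [[ 0.101  0.82   0.563]
 [ 0.994 -0.1   -0.033]
 [ 0.029  0.563 -0.826]]
```

Pushing into the limit gives a controllable tilt, now 34.3° with the right heading. Next I'll correct the spin and work out the approach. The body must clear the bar, so I'll grip about 6 mm below the top edge.

```bash
cat > go.py <<'E'
import sys
from bench import telemetry
import numpy as np
from scipy.spatial.transform import Rotation as R
np.set_printoptions(precision=4,suppress=True)
s=telemetry.read_state();M=R.from_quat(s['eef_rot']).as_matrix();p=np.array(s['ee_pos'])
if len(sys.argv)>3:
    d=np.array(sys.argv[1:4],float)-p;print("tool cm",M.T@d*100,"len",np.linalg.norm(d)*100)
print("t",s['time'],"p",p,"q",np.array(s['joint_positions']),"\n",M,"grasp",p+.164*M[:,2],"F",np.array(s['ft_force']),"w",s['width'],s['grip_force'])
E
python3 go.py .378 -.248 .312
```

```text
tool cm [-21.983  -35.5958  58.2558] len 71.7220742362693
t 6.4 p [ 0.364  -0.0459  1.    ] q [-0.5911  0.0925  0.8193  0.4168 -0.1705  2.0579 -0.0315] 
 [[ 0.1008  0.8201  0.5633]
 [ 0.9945 -0.0998 -0.0327]
 [ 0.0294  0.5634 -0.8256]] grasp [ 0.4563 -0.0512  0.8646] F [-0.014  -0.1053 -0.4928] w 0.08681206458038396 0.0
```

Emit:
move_arm:
  claw: 5
  squeeze: 20
  steps:
    - {"dx": 0, "dy": 0, "dz": 0, "spin": -0.045}
    - {"dx": -1.3, "dy": -2.2, "dz": 3.6, "spin": 0}
    - {"dx": -1.3, "dy": -2.2, "dz": 3.6, "spin": 0}
    - {"dx": -1.3, "dy": -2.2, "dz": 3.6, "spin": 0}
    - {"dx": -1.3, "dy": -2.2, "dz": 3.6, "spin": 0}
    - {"dx": -1.3, "dy": -2.2, "dz": 3.6, "spin": 0}
    - {"dx": -1.3, "dy": -2.2, "dz": 3.6, "spin": 0}
    - {"dx": -1.3, "dy": -2.2, "dz": 3.6, "spin": 0}
    - {"dx": -1.3, "dy": -2.2, "dz": 3.6, "spin": 0}

```text
time: 7.3
ee_pos: [0.3645, -0.1363, 0.7074]
eef_rot: [0.705, 0.646, 0.209, 0.203]
ft_force: [0.9, 0.9, 1.3]
width: 0.0503
grip_force: 0.0
```

```bash
python3 go.py .378 -.248 .312
```

```text
tool cm [-12.3023 -20.0036  33.7431] len 41.1106255366522
t 7.3 p [ 0.3645 -0.1363  0.7074] q [-0.4648 -0.4931  0.4132  1.601   0.2322  1.3976 -0.0951] 
 [[ 0.078   0.8261  0.5581]
 [ 0.9964 -0.0828 -0.0167]
 [ 0.0324  0.5574 -0.8296]] grasp [ 0.456  -0.1391  0.5714] F [0.9259 0.8817 1.3032] w 0.05033912222141993 0.0
```

Emit:
move_arm:
  steps:
    - {"dx": -0.5, "dy": 0.5, "dz": 4.5, "spin": 0}
    - {"dx": -1.3, "dy": -1, "dz": 4.2, "spin": 0}
    - {"dx": -1.5, "dy": -2.5, "dz": 3.8, "spin": 0}
    - {"dx": -1.5, "dy": -2.8, "dz": 3.6, "spin": 0}
    - {"dx": -1.5, "dy": -2.8, "dz": 3.6, "spin": 0}
    - {"dx": -1.5, "dy": -2.8, "dz": 3.6, "spin": 0}

```text
time: 7.9
ee_pos: [0.3934, -0.2098, 0.4474]
eef_rot: [0.706, 0.645, 0.208, 0.204]
ft_force: [0.8, -0.7, -0.8]
width: 0.0498
grip_force: 0.0
```

```bash
python3 go.py .385 -.248 .302
```

```text
tool cm [-4.3247 -8.4594 11.6841] len 15.05929322827184
t 7.9 p [ 0.3934 -0.2098  0.4474] q [-0.4139 -0.4631  0.6791  2.0791  0.1859  0.8549  0.1254] 
 [[ 0.0812  0.8269  0.5565]
 [ 0.9962 -0.0845 -0.0198]
 [ 0.0307  0.556  -0.8306]] grasp [ 0.4847 -0.213   0.3112] F [ 0.8052 -0.6774 -0.823 ] w 0.04982732934810143 0.0
```

```bash
python3 go.py .4122 -.2549 .2696|head -1
```

```text
tool cm [-4.8907 -7.9535 15.9026] len 18.440945586210926
```

Emit:
move_arm:
  steps:
    - {"dx": -1.2, "dy": -2, "dz": 4, "spin": 0}
    - {"dx": -1.2, "dy": -2, "dz": 4, "spin": 0}
    - {"dx": -1.2, "dy": -2, "dz": 4, "spin": 0}
    - {"dx": -1.2, "dy": -2, "dz": 3.9, "spin": 0}
    - {"dx": 0, "dy": 0, "dz": 0, "spin": -0.03}
    - {"dx": 0, "dy": 0, "dz": 0, "spin": 0}

```text
time: 8.5
ee_pos: [0.4124, -0.2471, 0.2835]
eef_rot: [0.695, 0.659, 0.206, 0.201]
ft_force: [0.5, 0.5, 0.9]
width: 0.0503
grip_force: 0.0
```

```bash
python3 go.py .4372 -.2558 .2322
python3 - <<'E'
from bench import imaging
import cv2,numpy as np
o=np.zeros((400,800,3),np.uint8);x=0
for n,(u,v) in(("side",(260,120)),("top",(310,150))):
    c=imaging.camera(n);np.savez(f"{n}2.npz",**c);im=c["img"][v:v+133,u:u+133,::-1]
    o[:, x:x+400]=cv2.resize(im,(400,400),interpolation=cv2.INTER_CUBIC);x+=400
cv2.imwrite("pics/v2.png",o)
E
```

```text
tool cm [-0.8663 -0.7186  5.653 ] len 5.7639823080112
t 8.5 p [ 0.4124 -0.2471  0.2835] q [-0.7633 -0.2285  1.2578  2.2292 -0.1441  0.4729  0.6028] 
 [[ 0.0463  0.8326  0.5519]
 [ 0.9987 -0.0502 -0.0081]
 [ 0.021   0.5516 -0.8338]] grasp [ 0.5029 -0.2484  0.1467] F [0.5417 0.5304 0.9299] w 0.0502724261143256 0.0
```

View pics/v2.png

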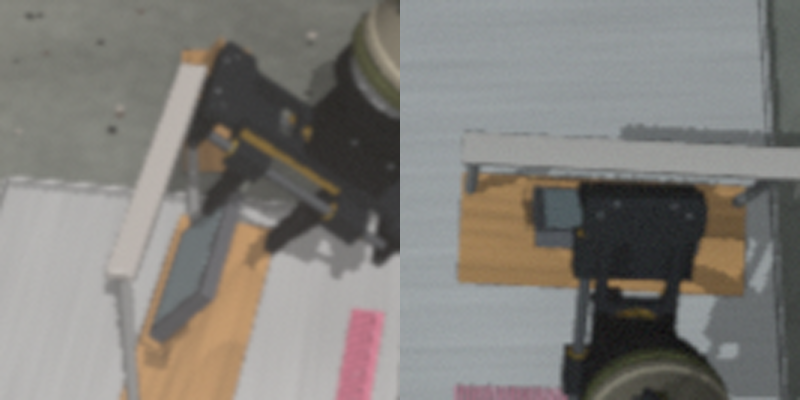

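Emit:
move_arm:
  steps:
    - {"dx": -0.5, "dy": -0.3, "dz": 0, "spin": 0}
    - {"dx": -0.5, "dy": -0.3, "dz": 0.5, "spin": 0}
    - {"dx": 0, "dy": 0, "dz": 1, "spin": 0}
    - {"dx": 0, "dy": 0, "dz": 1, "spin": 0}
    - {"dx": 0, "dy": 0, "dz": 0, "spin": 0}

```text
time: 9.1
ee_pos: [0.4151, -0.2555, 0.2644]
eef_rot: [0.696, 0.659, 0.205, 0.196]
ft_force: [0.2, -0.5, -0.1]
width: 0.0503
grip_force: 0.0
```

```bash
python3 go.py .4368 -.2576 .2344
```

```text
tool cm [-0.1858  0.203   3.7017] len 3.711901185250467
t 9.1 p [ 0.4151 -0.2555  0.2644] q [-0.7283  0.0214  1.3341  2.2253 -0.7025  0.5259  1.0937] 
 [[ 0.047   0.838   0.5436]
 [ 0.9985 -0.0539 -0.0032]
 [ 0.0267  0.543  -0.8393]] grasp [ 0.5042 -0.256   0.1268] F [ 0.2286 -0.5072 -0.1107] w 0.05031442856739333 0.0
```

Emit:
move_arm:
  steps:
    - {"dx": -0.2, "dy": 0.2, "dz": 0.6, "spin": -0.02}
    - {"dx": 0, "dy": 0, "dz": 0.6, "spin": 0}
    - {"dx": 0, "dy": 0, "dz": 0.6, "spin": 0}
    - {"dx": 0, "dy": 0, "dz": 0, "spin": 0}

```text
time: 9.5
ee_pos: [0.4256, -0.258, 0.2507]
eef_rot: [0.69, 0.666, 0.203, 0.198]
ft_force: [0.7, -1.2, -1.1]
width: 0.0499
grip_force: 0.0
```

```bash
python3 go.py .4368 -.2576 .2344
```

```text
tool cm [0.0482 0.0509 1.9766] len 1.977846155087663
t 9.5 p [ 0.4256 -0.258   0.2507] q [-0.5915  0.1685  1.2308  2.2118 -0.9603  0.5806  1.3111] 
 [[ 0.0298  0.8389  0.5435]
 [ 0.9994 -0.0342 -0.002 ]
 [ 0.0169  0.5432 -0.8394]] grasp [ 0.5147 -0.2583  0.113 ] F [ 0.6618 -1.159  -1.0525] w 0.049938220934490754 0.0
```

Emit:
move_arm:
  steps:
    - {"dx": 0, "dy": 0.2, "dz": 0.7, "spin": 0}
    - {"dx": 0, "dy": 0, "dz": 0.7, "spin": 0}
    - {"dx": 0, "dy": 0, "dz": 0.6, "spin": 0}
    - {"dx": 0, "dy": 0, "dz": 0, "spin": 0}

```text
time: 9.9
ee_pos: [0.4383, -0.258, 0.2354]
eef_rot: [0.69, 0.666, 0.204, 0.198]
ft_force: [0.0, 0.0, 0.2]
width: 0.0504
grip_force: 0.0
```

```bash
python3 go.py .4381 -.2586 .2353
python3 - <<'E'
from bench import imaging
import cv2,numpy as np
o=np.zeros((400,800,3),np.uint8);x=0
for n,(u,v) in(("side",(280,130)),("top",(320,165))):
    c=imaging.camera(n);im=c["img"][v:v+100,u:u+100,::-1]
    o[:, x:x+400]=cv2.resize(im,(400,400),interpolation=cv2.INTER_CUBIC);x+=400
cv2.imwrite("pics/v3.png",o)
E
```

```text
tool cm [-0.0632 -0.0208 -0.0072] len 0.06693723336640285
t 9.9 p [ 0.4383 -0.258   0.2354] q [-0.4943  0.2501  1.1321  2.1976 -1.0936  0.5942  1.4022] 
 [[ 0.0297  0.8383  0.5444]
 [ 0.9994 -0.0343 -0.0017]
 [ 0.0172  0.5441 -0.8388]] grasp [ 0.5276 -0.2583  0.0978] F [0.0021 0.0211 0.2003] w 0.05041881259941683 0.0
```

View pics/v3.png

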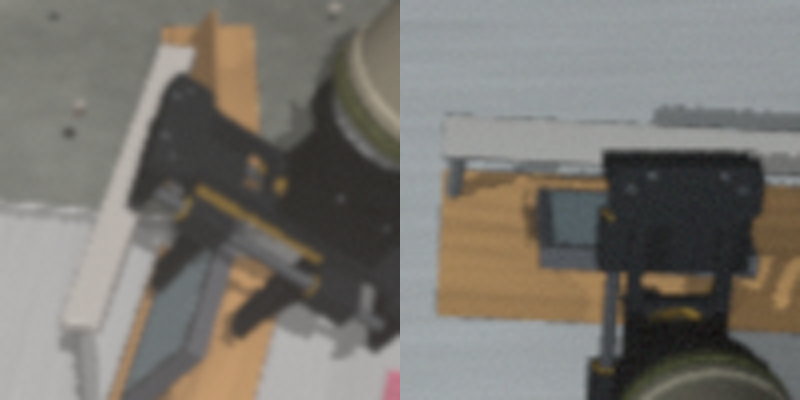

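Emit:
move_arm:
  claw: 0.5
  squeeze: 25
  steps:
    - {"dx": 0, "dy": 0, "dz": 0, "spin": 0}
    - {"dx": 0, "dy": 0, "dz": 0, "spin": 0}
    - {"dx": 0, "dy": 0, "dz": 0, "spin": 0}
    - {"dx": 0, "dy": 0, "dz": 0, "spin": 0}
    - {"dx": 0, "dy": 0, "dz": 0, "spin": 0}
    - {"dx": 0, "dy": 0, "dz": 0, "spin": 0}

```text
time: 10.6
ee_pos: [0.4393, -0.2581, 0.2355]
eef_rot: [0.69, 0.666, 0.204, 0.199]
ft_force: [4.2, 0.8, -0.8]
width: 0.0143
grip_force: 24.4
```

Emit:
move_arm:
  steps:
    - {"dx": 0, "dy": 0, "dz": -0.6, "spin": 0}
    - {"dx": 0, "dy": 0, "dz": -0.8, "spin": 0}
    - {"dx": 0, "dy": 0, "dz": -1, "spin": 0}
    - {"dx": 0, "dy": 0, "dz": -1, "spin": 0}
    - {"dx": 0, "dy": 0, "dz": 0, "spin": 0}

```text
time: 11.1
ee_pos: [0.4201, -0.2584, 0.2644]
eef_rot: [0.69, 0.665, 0.205, 0.199]
ft_force: [2.1, -1.3, 0.0]
width: 0.0144
grip_force: 24.5
```

```bash
python3 go.py
```

```text
t 11.1 p [ 0.4201 -0.2584  0.2644] q [-0.672   0.0745  1.2944  2.2131 -0.7997  0.5522  1.1871] 
 [[ 0.0311  0.8363  0.5475]
 [ 0.9994 -0.0357 -0.0022]
 [ 0.0177  0.5472 -0.8368]] grasp [ 0.5099 -0.2587  0.1271] F [ 2.1207 -1.2766  0.0172] w 0.014447971541625304 24.4701474532485
```

Emit:
move_arm:
  steps:
    - {"dx": 0, "dy": 0.3, "dz": -1.2, "spin": 0}
    - {"dx": 0, "dy": 0.4, "dz": -1.2, "spin": 0}
    - {"dx": 0, "dy": 0.4, "dz": -1.2, "spin": 0}
    - {"dx": 0, "dy": 0, "dz": 0, "spin": 0}

```text
time: 11.5
ee_pos: [0.4097, -0.2582, 0.2994]
eef_rot: [0.69, 0.666, 0.205, 0.198]
ft_force: [1.1, 0.3, -1.2]
width: 0.0142
grip_force: 24.9
```

```bash
python3 go.py .40 -.24 .38
```

```text
tool cm [ 1.9392  3.5164 -7.2828] len 8.316584373820907
t 11.5 p [ 0.4097 -0.2582  0.2994] q [-0.5781 -0.1585  1.1189  2.1967 -0.3085  0.5401  0.7636] 
 [[ 0.0298  0.8374  0.5458]
 [ 0.9994 -0.035  -0.0008]
 [ 0.0184  0.5455 -0.8379]] grasp [ 0.4992 -0.2583  0.162 ] F [ 1.0983  0.2958 -1.1815] w 0.014171597114709146 24.94991929270327
```

The mirror is held and clear. To bring the tool vertical again I can use the same wrist-limit effect, which always tilts it outward from the base. Doing it once at azimuth about -130° and once at about +130° should cancel the present tilt toward +x. First I'll lift away.

Emit:
move_arm:
  steps:
    - {"dx": 0.3, "dy": 0.9, "dz": -1.8, "spin": 0}
    - {"dx": 0.3, "dy": 0.9, "dz": -1.8, "spin": 0}
    - {"dx": 0.3, "dy": 0.9, "dz": -1.8, "spin": 0}
    - {"dx": 0, "dy": 1.2, "dz": -2.8, "spin": 0}
    - {"dx": 0, "dy": 1.5, "dz": -3, "spin": 0}
    - {"dx": 0, "dy": 1.5, "dz": -3, "spin": 0}

```text
time: 12.1
ee_pos: [0.3907, -0.2506, 0.4548]
eef_rot: [0.69, 0.667, 0.203, 0.196]
ft_force: [0.9, 0.4, -2.0]
width: 0.0136
grip_force: 24.9
```

```bash
python3 go.py .2 -.5 .6
python3 - <<'E'
from h import *
S=load("side0")
for p in((603,185),(640,150)): print(ray(S,p,0),ray(S,p,-.7))
E
```

```text
tool cm [-25.1739  -7.3129 -22.5708] len 34.59259516581813
t 12.1 p [ 0.3907 -0.2506  0.4548] q [-0.2946 -0.3719  0.7047  2.0137  0.0047  0.8896  0.4041] 
 [[ 0.0279  0.8403  0.5413]
 [ 0.9994 -0.0342  0.0015]
 [ 0.0198  0.541  -0.8408]] grasp [ 0.4794 -0.2503  0.3169] F [ 0.8893  0.3864 -1.9995] w 0.013649927277905833 24.94736540626036
[-1.80319323e-01 -5.10916742e-01  1.11022302e-16] [-0.64659907 -1.30683492 -0.7       ]
[-0.3177406  -0.67710109  0.        ] [-0.8903827  -1.60164389 -0.7       ]
```

Emit:
move_arm:
  steps:
    - {"dx": -2, "dy": -0.3, "dz": -3, "spin": 0}
    - {"dx": -2, "dy": -0.3, "dz": -3, "spin": 0}
    - {"dx": -2, "dy": -0.3, "dz": -3, "spin": 0}
    - {"dx": -2, "dy": -0.3, "dz": -3, "spin": 0}
    - {"dx": -2, "dy": -0.3, "dz": -3, "spin": 0}
    - {"dx": -2, "dy": -0.5, "dz": -3, "spin": 0}
    - {"dx": -2, "dy": -0.5, "dz": -3, "spin": 0}
    - {"dx": -2, "dy": -1, "dz": -2, "spin": 0}
    - {"dx": -2, "dy": -3, "dz": -2, "spin": 0.05}
    - {"dx": -1.5, "dy": -3.5, "dz": -2, "spin": 0.05}

```text
time: 13.1
ee_pos: [0.1545, -0.4405, 0.6232]
eef_rot: [0.721, 0.632, 0.214, 0.186]
ft_force: [0.3, -0.6, -1.1]
width: 0.0141
grip_force: 25.0
```

```bash
python3 go.py -.2 -.48 .72
```

```text
tool cm [ -7.0713 -23.7357 -27.4285] len 36.955533628758914
t 13.1 p [ 0.1545 -0.4405  0.6232] q [-0.0849 -0.464   0.99    1.5827 -0.0684  1.4618  0.7887] 
 [[ 0.109   0.8316  0.5445]
 [ 0.9913 -0.1315  0.0024]
 [ 0.0735  0.5396 -0.8387]] grasp [ 0.2438 -0.4401  0.4857] F [ 0.3287 -0.6279 -1.0791] w 0.014073432940950271 24.95086841052398
```

Emit:
move_arm:
  steps:
    - {"dx": -1.2, "dy": -2.6, "dz": -2, "spin": 0.04}
    - {"dx": -1.2, "dy": -2.6, "dz": -2, "spin": 0.04}
    - {"dx": -1.2, "dy": -2.6, "dz": -2, "spin": 0.04}
    - {"dx": -1, "dy": -2.6, "dz": -2.4, "spin": 0.04}
    - {"dx": -1, "dy": -2.6, "dz": -2.4, "spin": 0.04}
    - {"dx": -1, "dy": -2.6, "dz": -2.4, "spin": 0.04}

```text
time: 13.7
ee_pos: [-0.0579, -0.468, 0.6437]
eef_rot: [0.792, 0.541, 0.235, 0.16]
ft_force: [-0.1, -0.5, -1.8]
width: 0.0138
grip_force: 24.9
```

```bash
python3 go.py -.3 -.45 .75
```

```text
tool cm [ -3.5753 -14.1627 -22.116 ] len 26.50437862925038
t 13.7 p [-0.0579 -0.468   0.6437] q [ 0.1193 -0.4691  1.1973  1.4388 -0.1229  1.7253  0.9107] 
 [[ 0.3044  0.7808  0.5457]
 [ 0.9314 -0.364   0.0011]
 [ 0.1995  0.5079 -0.838 ]] grasp [ 0.0316 -0.4678  0.5063] F [-0.0703 -0.5276 -1.7764] w 0.013792550079739003 24.949453064182308
```

Emit:
move_arm:
  steps:
    - {"dx": -0.6, "dy": -2.6, "dz": -3, "spin": 0.02}
    - {"dx": -0.6, "dy": -2.6, "dz": -3, "spin": 0.02}
    - {"dx": -0.6, "dy": -2.6, "dz": -3.4, "spin": 0.02}
    - {"dx": -0.4, "dy": -2.4, "dz": -3.8, "spin": 0}
    - {"dx": -0.4, "dy": -2.2, "dz": -3.8, "spin": 0}
    - {"dx": -0.4, "dy": -2, "dz": -3.8, "spin": 0}

```text
time: 14.3
ee_pos: [-0.2558, -0.3975, 0.725]
eef_rot: [0.812, 0.513, 0.22, 0.171]
ft_force: [0.1, -0.2, -2.1]
width: 0.0142
grip_force: 25.0
```

```bash
python3 go.py -.35 -.40 .85
```

```text
tool cm [ -1.508   -0.7465 -15.5582] len 15.64898020992824
t 14.3 p [-0.2558 -0.3975  0.725 ] q [ 0.2475 -0.4961  1.3396  1.1448 -0.0904  2.059   1.084 ] 
 [[ 0.3761  0.7583  0.5324]
 [ 0.9087 -0.4142 -0.0519]
 [ 0.1812  0.5033 -0.8449]] grasp [-0.1685 -0.406   0.5865] F [ 0.0656 -0.2389 -2.0871] w 0.014157582366398224 24.986591355409473
```

Emit:
move_arm:
  steps:
    - {"dx": -0.5, "dy": -1, "dz": -4, "spin": 0}
    - {"dx": -0.5, "dy": -1, "dz": -4, "spin": 0}
    - {"dx": -0.5, "dy": -1, "dz": -4, "spin": 0}
    - {"dx": -0.5, "dy": -1, "dz": -4, "spin": 0}

```text
time: 14.7
ee_pos: [-0.312, -0.3583, 0.7502]
eef_rot: [0.821, 0.495, 0.182, 0.218]
ft_force: [0.1, -0.1, -1.0]
width: 0.0138
grip_force: 25.0
```

```bash
python3 go.py -.35 -.25 .85
```

```text
tool cm [  8.7961  -1.908  -12.2619] len 15.210765338634372
t 14.7 p [-0.312  -0.3583  0.7502] q [ 0.3586 -0.4982  1.3394  1.0769 -0.0894  2.0579  1.1661] 
 [[ 0.4443  0.7332  0.5148]
 [ 0.8921 -0.415  -0.1789]
 [ 0.0825  0.5387 -0.8384]] grasp [-0.2275 -0.3877  0.6127] F [ 0.0643 -0.0998 -1.0401] w 0.013811918072870941 24.98396053444594
```

Emit:
move_arm:
  steps:
    - {"dx": 1.4, "dy": -2.9, "dz": -2.5, "spin": 0}
    - {"dx": 1.4, "dy": -2.9, "dz": -2.5, "spin": 0}
    - {"dx": 1.4, "dy": -2.9, "dz": -2.5, "spin": 0}
    - {"dx": 1.4, "dy": -2.9, "dz": -2.5, "spin": 0}
    - {"dx": 1.4, "dy": -2.9, "dz": -2.5, "spin": 0}
    - {"dx": 1.4, "dy": -2.9, "dz": -2.5, "spin": 0}

```text
time: 15.3
ee_pos: [-0.4194, -0.19, 0.6961]
eef_rot: [0.829, 0.478, 0.137, 0.256]
ft_force: [-0.4, -0.2, -1.2]
width: 0.0138
grip_force: 25.0
```

```bash
python3 go.py -.35 -.25 .85
```

```text
tool cm [-1.9456 16.0386 -7.7527] len 17.919959368291057
t 15.3 p [-0.4194 -0.19    0.6961] q [ 0.8883 -0.4988  1.3116  1.2414 -0.1228  2.0578  1.5799] 
 [[ 0.5049  0.7225  0.4723]
 [ 0.863  -0.4113 -0.2933]
 [-0.0176  0.5557 -0.8312]] grasp [-0.342  -0.2381  0.5598] F [-0.3809 -0.2445 -1.2209] w 0.013844594050319339 24.985004898626357
```

```bash
cat > arc.py <<'E'
# arc.py n dtheta_deg r1 z1 spin : rows along a base-centred arc
import sys,json
from bench import telemetry
import numpy as np
from scipy.spatial.transform import Rotation as R
n=int(sys.argv[1]);dth,r1,z1,sp=map(float,sys.argv[2:])
s=telemetry.read_state();M=R.from_quat(s['eef_rot']);p=np.array(s['ee_pos'])
th0=np.arctan2(p[1],p[0]);r0=np.hypot(p[0],p[1]);q=p.copy();rows=[]
for i in range(1,n+1):
    th=th0+np.radians(dth)*i;a=i/n;r=r0+(r1-r0)*a;t=np.r_[r*np.cos(th),r*np.sin(th),p[2]+(z1-p[2])*a]
    d=M.inv().apply(t-q)*100;rows.append(dict(dx=round(d[0],1),dy=round(d[1],1),dz=round(d[2],1),spin=sp));q=t;M=M*R.from_euler('z',sp)
print(json.dumps(rows))
E
python3 arc.py 7 -5.5 .46 .70 .1
```

```text
[{"dx": 2.7, "dy": -2.8, "dz": -2.0, "spin": 0.1}, {"dx": 2.8, "dy": -2.9, "dz": -1.9, "spin": 0.1}, {"dx": 2.8, "dy": -3.0, "dz": -1.7, "spin": 0.1}, {"dx": 2.8, "dy": -3.0, "dz": -1.5, "spin": 0.1}, {"dx": 2.8, "dy": -3.1, "dz": -1.3, "spin": 0.1}, {"dx": 2.8, "dy": -3.2, "dz": -1.1, "spin": 0.1}, {"dx": 2.8, "dy": -3.3, "dz": -0.9, "spin": 0.1}]
```

Emit:
move_arm:
  steps:
    - {"dx": 2.7, "dy": -2.8, "dz": -2.0, "spin": 0.1}
    - {"dx": 2.8, "dy": -2.9, "dz": -1.9, "spin": 0.1}
    - {"dx": 2.8, "dy": -3.0, "dz": -1.7, "spin": 0.1}
    - {"dx": 2.8, "dy": -3.0, "dz": -1.5, "spin": 0.1}
    - {"dx": 2.8, "dy": -3.1, "dz": -1.3, "spin": 0.1}
    - {"dx": 2.8, "dy": -3.2, "dz": -1.1, "spin": 0.1}
    - {"dx": 2.8, "dy": -3.3, "dz": -0.9, "spin": 0.1}

```text
time: 16.0
ee_pos: [-0.4014, 0.0699, 0.601]
eef_rot: [0.949, 0.148, 0.169, 0.221]
ft_force: [-1.5, 0.5, -1.5]
width: 0.0133
grip_force: 25.0
```

```bash
python3 go.py; python3 arc.py 8 -5 .48 .72 .1
```

```text
t 16.0 p [-0.4014  0.0699  0.601 ] q [ 1.7083 -0.4989  1.1609  1.549  -0.0619  2.0575  1.4772] 
 [[ 0.8993  0.206   0.3859]
 [ 0.3555 -0.8581 -0.3704]
 [ 0.2549  0.4703 -0.8449]] grasp [-0.3381  0.0092  0.4625] F [-1.5348  0.4985 -1.5483] w 0.013341849799844608 24.982110655400902
[{"dx": 1.6, "dy": -2.5, "dz": -2.7, "spin": 0.1}, {"dx": 1.7, "dy": -2.7, "dz": -2.6, "spin": 0.1}, {"dx": 1.7, "dy": -2.9, "dz": -2.4, "spin": 0.1}, {"dx": 1.8, "dy": -3.0, "dz": -2.3, "spin": 0.1}, {"dx": 1.8, "dy": -3.2, "dz": -2.1, "spin": 0.1}, {"dx": 1.8, "dy": -3.4, "dz": -2.0, "spin": 0.1}, {"dx": 1.8, "dy": -3.6, "dz": -1.8, "spin": 0.1}, {"dx": 1.8, "dy": -3.8, "dz": -1.6, "spin": 0.1}]
```

Emit:
move_arm:
  steps:
    - {"dx": 1.6, "dy": -2.5, "dz": -2.7, "spin": 0.1}
    - {"dx": 1.7, "dy": -2.7, "dz": -2.6, "spin": 0.1}
    - {"dx": 1.7, "dy": -2.9, "dz": -2.4, "spin": 0.1}
    - {"dx": 1.8, "dy": -3.0, "dz": -2.3, "spin": 0.1}
    - {"dx": 1.8, "dy": -3.2, "dz": -2.1, "spin": 0.1}
    - {"dx": 1.8, "dy": -3.4, "dz": -2.0, "spin": 0.1}
    - {"dx": 1.8, "dy": -3.6, "dz": -1.8, "spin": 0.1}
    - {"dx": 1.8, "dy": -3.8, "dz": -1.6, "spin": 0.1}

```text
time: 16.8
ee_pos: [-0.3419, 0.2548, 0.5782]
eef_rot: [0.959, -0.174, 0.176, 0.141]
ft_force: [-0.7, -1.0, -0.5]
width: 0.0135
grip_force: 25.0
```

```bash
python3 go.py; python3 arc.py 6 -4 .48 .8 .1
```

```text
t 16.8 p [-0.3419  0.2548  0.5782] q [ 2.4424 -0.1028  1.2179  1.5481 -0.0664  2.0575  1.6899] 
 [[ 0.8774 -0.3828  0.2892]
 [-0.2831 -0.8998 -0.3321]
 [ 0.3873  0.2095 -0.8978]] grasp [-0.2945  0.2003  0.431 ] F [-0.6576 -0.978  -0.5045] w 0.013539785508115782 24.993695695884526
[{"dx": 1.6, "dy": -2.3, "dz": -3.9, "spin": 0.1}, {"dx": 1.6, "dy": -2.5, "dz": -3.9, "spin": 0.1}, {"dx": 1.6, "dy": -2.8, "dz": -3.8, "spin": 0.1}, {"dx": 1.5, "dy": -3.0, "dz": -3.7, "spin": 0.1}, {"dx": 1.4, "dy": -3.2, "dz": -3.6, "spin": 0.1}, {"dx": 1.3, "dy": -3.4, "dz": -3.5, "spin": 0.1}]
```

Emit:
move_arm:
  steps:
    - {"dx": 1.5, "dy": 0.7, "dz": -4.2, "spin": 0}
    - {"dx": 1.5, "dy": 0.7, "dz": -4.2, "spin": 0}
    - {"dx": 1.5, "dy": 0.7, "dz": -4.2, "spin": 0}
    - {"dx": 1.5, "dy": 0.7, "dz": -4.2, "spin": 0}
    - {"dx": 1.5, "dy": 0.7, "dz": -4.2, "spin": 0}

```text
time: 17.3
ee_pos: [-0.3359, 0.2302, 0.6526]
eef_rot: [0.971, -0.182, 0.097, 0.124]
ft_force: [-0.2, 0.2, -1.1]
width: 0.0138
grip_force: 25.0
```

```bash
python3 go.py
```

```text
t 17.3 p [-0.3359  0.2302  0.6526] q [ 2.5999 -0.2048  0.9203  1.4446 -0.0556  2.0576  1.5283] 
 [[ 0.9146 -0.378   0.1438]
 [-0.3298 -0.9028 -0.2759]
 [ 0.2342  0.2049 -0.9503]] grasp [-0.3123  0.1849  0.4967] F [-0.2321  0.1617 -1.0754] w 0.013805773282622287 24.997702818363905
```

Emit:
move_arm:
  steps:
    - {"dx": 1, "dy": 0.8, "dz": -4.3, "spin": 0}
    - {"dx": 1, "dy": 0.8, "dz": -4.3, "spin": 0}
    - {"dx": 1, "dy": 0.8, "dz": -4.3, "spin": 0}
    - {"dx": 1, "dy": 0.8, "dz": -4.3, "spin": 0}
    - {"dx": 1, "dy": 0.8, "dz": -4.3, "spin": 0}

```text
time: 17.8
ee_pos: [-0.3294, 0.1984, 0.7319]
eef_rot: [0.974, -0.193, 0.015, 0.119]
ft_force: [-0.2, -0.4, -2.4]
width: 0.0136
grip_force: 25.0
```

```bash
python3 go.py; python3 arc.py 8 5.5 .50 .60 -.1
```

```text
t 17.8 p [-0.3294  0.1984  0.7319] q [ 2.5991 -0.2652  0.7838  1.3095 -0.0576  2.0578  1.374 ] 
 [[ 0.9252 -0.3791 -0.0166]
 [-0.372  -0.8975 -0.2369]
 [ 0.0749  0.2254 -0.9714]] grasp [-0.3321  0.1595  0.5726] F [-0.1771 -0.388  -2.4156] w 0.01356962944857632 24.99783479142934
[{"dx": -2.0, "dy": 3.1, "dz": 2.3, "spin": -0.1}, {"dx": -2.0, "dy": 3.2, "dz": 2.4, "spin": -0.1}, {"dx": -1.9, "dy": 3.4, "dz": 2.5, "spin": -0.1}, {"dx": -1.9, "dy": 3.5, "dz": 2.5, "spin": -0.1}, {"dx": -1.9, "dy": 3.6, "dz": 2.6, "spin": -0.1}, {"dx": -1.9, "dy": 3.7, "dz": 2.7, "spin": -0.1}, {"dx": -1.9, "dy": 3.9, "dz": 2.7, "spin": -0.1}, {"dx": -1.9, "dy": 4.0, "dz": 2.8, "spin": -0.1}]
```

```bash
python3 arc.py 12 6 .43 .70 -.1
```

```text
[{"dx": -0.8, "dy": 3.8, "dz": 1.1, "spin": -0.1}, {"dx": -0.8, "dy": 3.9, "dz": 1.2, "spin": -0.1}, {"dx": -0.8, "dy": 3.9, "dz": 1.2, "spin": -0.1}, {"dx": -0.7, "dy": 3.9, "dz": 1.2, "spin": -0.1}, {"dx": -0.7, "dy": 4.0, "dz": 1.3, "spin": -0.1}, {"dx": -0.7, "dy": 4.0, "dz": 1.3, "spin": -0.1}, {"dx": -0.6, "dy": 4.1, "dz": 1.3, "spin": -0.1}, {"dx": -0.6, "dy": 4.1, "dz": 1.3, "spin": -0.1}, {"dx": -0.6, "dy": 4.2, "dz": 1.2, "spin": -0.1}, {"dx": -0.5, "dy": 4.2, "dz": 1.2, "spin": -0.1}, {"dx": -0.5, "dy": 4.3, "dz": 1.2, "spin": -0.1}, {"dx": -0.5, "dy": 4.3, "dz": 1.1, "spin": -0.1}]
```

Emit:
move_arm:
  steps:
    - {"dx": -0.8, "dy": 3.8, "dz": 1.1, "spin": -0.1}
    - {"dx": -0.8, "dy": 3.9, "dz": 1.2, "spin": -0.1}
    - {"dx": -0.8, "dy": 3.9, "dz": 1.2, "spin": -0.1}
    - {"dx": -0.7, "dy": 3.9, "dz": 1.2, "spin": -0.1}
    - {"dx": -0.7, "dy": 4.0, "dz": 1.3, "spin": -0.1}
    - {"dx": -0.7, "dy": 4.0, "dz": 1.3, "spin": -0.1}
    - {"dx": -0.6, "dy": 4.1, "dz": 1.3, "spin": -0.1}
    - {"dx": -0.6, "dy": 4.1, "dz": 1.3, "spin": -0.1}
    - {"dx": -0.6, "dy": 4.2, "dz": 1.2, "spin": -0.1}
    - {"dx": -0.5, "dy": 4.2, "dz": 1.2, "spin": -0.1}
    - {"dx": -0.5, "dy": 4.3, "dz": 1.2, "spin": -0.1}
    - {"dx": -0.5, "dy": 4.3, "dz": 1.1, "spin": -0.1}

```text
time: 19.0
ee_pos: [-0.324, -0.2838, 0.6976]
eef_rot: [0.912, 0.393, -0.054, 0.107]
ft_force: [-0.5, -1.0, -2.0]
width: 0.0139
grip_force: 25.0
```

```bash
python3 go.py; python3 arc.py 12 6.3 .43 .68 -.05
python3 - <<'E'
from h import *
S=load("side0")
for z in(.1,.2,.3,.4,.5): print(z,ray(S,(612,82),z))
E
```

```text
t 19.0 p [-0.324  -0.2838  0.6976] q [ 2.1203 -0.1577  0.2133  1.3878 -0.1226  1.7229  1.5468] 
 [[ 0.6858  0.7277 -0.014 ]
 [ 0.7047 -0.6687 -0.2372]
 [-0.182   0.1528 -0.9714]] grasp [-0.3263 -0.3227  0.5383] F [-0.5071 -0.9696 -1.9706] w 0.01385800971202466 24.996940456330776
[{"dx": -0.1, "dy": 4.6, "dz": 0.9, "spin": -0.05}, {"dx": 0.2, "dy": 4.7, "dz": 0.8, "spin": -0.05}, {"dx": 0.5, "dy": 4.7, "dz": 0.7, "spin": -0.05}, {"dx": 0.7, "dy": 4.6, "dz": 0.6, "spin": -0.05}, {"dx": 1.0, "dy": 4.6, "dz": 0.5, "spin": -0.05}, {"dx": 1.3, "dy": 4.5, "dz": 0.4, "spin": -0.05}, {"dx": 1.5, "dy": 4.5, "dz": 0.2, "spin": -0.05}, {"dx": 1.8, "dy": 4.4, "dz": 0.1, "spin": -0.05}, {"dx": 2.0, "dy": 4.3, "dz": -0.0, "spin": -0.05}, {"dx": 2.3, "dy": 4.1, "dz": -0.1, "spin": -0.05}, {"dx": 2.5, "dy": 4.0, "dz": -0.3, "spin": -0.05}, {"dx": 2.7, "dy": 3.8, "dz": -0.4, "spin": -0.05}]
0.1 [-0.23777777 -0.86299707  0.1       ]
0.2 [-0.15574261 -0.6913906   0.2       ]
0.3 [-0.07370746 -0.51978414  0.3       ]
0.4 [ 0.00832769 -0.34817768  0.4       ]
0.5 [ 0.09036284 -0.17657122  0.5       ]
```

Emit:
move_arm:
  steps:
    - {"dx": -0.1, "dy": 4.6, "dz": 0.9, "spin": -0.05}
    - {"dx": 0.2, "dy": 4.7, "dz": 0.8, "spin": -0.05}
    - {"dx": 0.5, "dy": 4.7, "dz": 0.7, "spin": -0.05}
    - {"dx": 0.7, "dy": 4.6, "dz": 0.6, "spin": -0.05}
    - {"dx": 1.0, "dy": 4.6, "dz": 0.5, "spin": -0.05}
    - {"dx": 1.3, "dy": 4.5, "dz": 0.4, "spin": -0.05}
    - {"dx": 1.5, "dy": 4.5, "dz": 0.2, "spin": -0.05}
    - {"dx": 1.8, "dy": 4.4, "dz": 0.1, "spin": -0.05}
    - {"dx": 2.0, "dy": 4.3, "dz": 0, "spin": -0.05}
    - {"dx": 2.3, "dy": 4.1, "dz": -0.1, "spin": -0.05}
    - {"dx": 2.5, "dy": 4.0, "dz": -0.3, "spin": -0.05}
    - {"dx": 2.7, "dy": 3.8, "dz": -0.4, "spin": -0.05}

```text
time: 20.2
ee_pos: [0.1939, -0.3841, 0.68]
eef_rot: [0.756, 0.644, -0.082, 0.086]
ft_force: [0.6, -1.7, -1.3]
width: 0.0134
grip_force: 25.0
```

```bash
python3 go.py; python3 arc.py 12 6.2 .44 .68 -.0
```

```text
t 20.2 p [ 0.1939 -0.3841  0.68  ] q [ 1.6279 -0.1618 -0.561   1.4134  0.041   1.6628  0.9131] 
 [[ 0.1566  0.9876 -0.0134]
 [ 0.9592 -0.1553 -0.2362]
 [-0.2354  0.0242 -0.9716]] grasp [ 0.1917 -0.4229  0.5206] F [ 0.5711 -1.6505 -1.2798] w 0.013394652141126461 24.996980731375515
[{"dx": 2.8, "dy": 3.7, "dz": -0.6, "spin": -0.0}, {"dx": 3.2, "dy": 3.4, "dz": -0.7, "spin": -0.0}, {"dx": 3.5, "dy": 3.0, "dz": -0.8, "spin": -0.0}, {"dx": 3.8, "dy": 2.6, "dz": -0.9, "spin": -0.0}, {"dx": 4.1, "dy": 2.2, "dz": -0.9, "spin": -0.0}, {"dx": 4.3, "dy": 1.7, "dz": -1.0, "spin": -0.0}, {"dx": 4.4, "dy": 1.2, "dz": -1.0, "spin": -0.0}, {"dx": 4.5, "dy": 0.7, "dz": -1.1, "spin": -0.0}, {"dx": 4.6, "dy": 0.2, "dz": -1.1, "spin": -0.0}, {"dx": 4.6, "dy": -0.3, "dz": -1.1, "spin": -0.0}, {"dx": 4.5, "dy": -0.8, "dz": -1.1, "spin": -0.0}, {"dx": 4.4, "dy": -1.3, "dz": -1.1, "spin": -0.0}]
```

Emit:
move_arm:
  steps:
    - {"dx": 2.8, "dy": 3.7, "dz": -0.6, "spin": 0}
    - {"dx": 3.2, "dy": 3.4, "dz": -0.7, "spin": 0}
    - {"dx": 3.5, "dy": 3.0, "dz": -0.8, "spin": 0}
    - {"dx": 3.8, "dy": 2.6, "dz": -0.9, "spin": 0}
    - {"dx": 4.1, "dy": 2.2, "dz": -0.9, "spin": 0}
    - {"dx": 4.3, "dy": 1.7, "dz": -1.0, "spin": 0}
    - {"dx": 4.4, "dy": 1.2, "dz": -1.0, "spin": 0}
    - {"dx": 4.5, "dy": 0.7, "dz": -1.1, "spin": 0}
    - {"dx": 4.6, "dy": 0.2, "dz": -1.1, "spin": 0}
    - {"dx": 4.6, "dy": -0.3, "dz": -1.1, "spin": 0}
    - {"dx": 4.5, "dy": -0.8, "dz": -1.1, "spin": 0}
    - {"dx": 4.4, "dy": -1.3, "dz": -1.1, "spin": 0}

```text
time: 21.4
ee_pos: [0.4318, 0.0833, 0.6803]
eef_rot: [0.757, 0.643, -0.082, 0.086]
ft_force: [0.4, -0.1, -0.5]
width: 0.0139
grip_force: 25.0
```

```bash
python3 go.py; python3 arc.py 12 5.5 .46 .68 -.0
```

```text
t 21.4 p [0.4318 0.0833 0.6803] q [ 1.0807  0.0229 -1.4462  1.2805  0.2585  1.9467 -0.4448] 
 [[ 0.1606  0.9869 -0.0136]
 [ 0.9586 -0.1592 -0.2363]
 [-0.2353  0.0249 -0.9716]] grasp [0.4296 0.0446 0.5209] F [ 0.4022 -0.0637 -0.5089] w 0.013949094934122849 24.99571934575215
[{"dx": 3.8, "dy": -1.5, "dz": -1.0, "spin": -0.0}, {"dx": 3.7, "dy": -1.9, "dz": -0.9, "spin": -0.0}, {"dx": 3.5, "dy": -2.2, "dz": -0.9, "spin": -0.0}, {"dx": 3.3, "dy": -2.6, "dz": -0.9, "spin": -0.0}, {"dx": 3.1, "dy": -2.9, "dz": -0.8, "spin": -0.0}, {"dx": 2.8, "dy": -3.2, "dz": -0.8, "spin": -0.0}, {"dx": 2.5, "dy": -3.5, "dz": -0.7, "spin": -0.0}, {"dx": 2.1, "dy": -3.7, "dz": -0.6, "spin": -0.0}, {"dx": 1.8, "dy": -3.9, "dz": -0.5, "spin": -0.0}, {"dx": 1.4, "dy": -4.1, "dz": -0.4, "spin": -0.0}, {"dx": 1.0, "dy": -4.3, "dz": -0.4, "spin": -0.0}, {"dx": 0.6, "dy": -4.4, "dz": -0.3, "spin": -0.0}]
```

Emit:
move_arm:
  steps:
    - {"dx": 3.8, "dy": -1.5, "dz": -0.2, "spin": 0}
    - {"dx": 3.7, "dy": -1.9, "dz": -0.1, "spin": 0}
    - {"dx": 3.5, "dy": -2.2, "dz": -0.1, "spin": 0}
    - {"dx": 3.3, "dy": -2.6, "dz": -0.1, "spin": 0}
    - {"dx": 3.1, "dy": -2.9, "dz": -0.1, "spin": 0}
    - {"dx": 2.8, "dy": -3.2, "dz": -0.1, "spin": 0}
    - {"dx": 2.5, "dy": -3.5, "dz": -0.7, "spin": 0}
    - {"dx": 2.1, "dy": -3.7, "dz": -0.6, "spin": 0}
    - {"dx": 1.8, "dy": -3.9, "dz": -0.5, "spin": 0}
    - {"dx": 1.4, "dy": -4.1, "dz": -0.4, "spin": 0}
    - {"dx": 1.0, "dy": -4.3, "dz": -0.4, "spin": 0}
    - {"dx": 0.6, "dy": -4.4, "dz": -0.3, "spin": 0}

```text
time: 22.6
ee_pos: [0.1015, 0.435, 0.6357]
eef_rot: [0.756, 0.643, -0.084, 0.085]
ft_force: [0.3, 0.4, -2.4]
width: 0.0136
grip_force: 25.0
```

```bash
python3 go.py; python3 arc.py 6 5 .48 .75 -.0
```

```text
t 22.6 p [0.1015 0.435  0.6357] q [-0.2043  0.1862 -1.4203  1.321   0.1671  2.0268 -1.7496] 
 [[ 0.1589  0.9871 -0.0169]
 [ 0.9587 -0.1584 -0.2362]
 [-0.2359  0.0213 -0.9716]] grasp [0.0988 0.3963 0.4764] F [ 0.2515  0.4319 -2.3734] w 0.01363668843077515 24.996750536374748
[{"dx": 0.2, "dy": -3.9, "dz": -2.1, "spin": -0.0}, {"dx": -0.2, "dy": -4.0, "dz": -2.0, "spin": -0.0}, {"dx": -0.5, "dy": -4.0, "dz": -1.9, "spin": -0.0}, {"dx": -0.9, "dy": -4.0, "dz": -1.8, "spin": -0.0}, {"dx": -1.2, "dy": -4.0, "dz": -1.8, "spin": -0.0}, {"dx": -1.6, "dy": -4.0, "dz": -1.7, "spin": -0.0}]
```

Emit:
move_arm:
  steps:
    - {"dx": -1, "dy": 0, "dz": -4.4, "spin": 0}
    - {"dx": -1, "dy": 0, "dz": -4.4, "spin": 0}
    - {"dx": -1, "dy": 0, "dz": -4.4, "spin": 0}
    - {"dx": -0.8, "dy": 0, "dz": -4.4, "spin": 0}
    - {"dx": -0.8, "dy": 0, "dz": -4.4, "spin": 0}

```text
time: 23.1
ee_pos: [0.0972, 0.456, 0.6284]
eef_rot: [0.754, 0.641, -0.092, 0.116]
ft_force: [-0.2, 0.1, -1.5]
width: 0.0137
grip_force: 25.0
```

```bash
python3 go.py
```

```text
t 23.1 p [0.0972 0.456  0.6284] q [-0.9833  0.1005 -0.5399  1.305   0.0836  2.045  -1.6634] 
 [[ 0.1627  0.9866  0.0104]
 [ 0.9442 -0.1527 -0.292 ]
 [-0.2865  0.0574 -0.9564]] grasp [0.0989 0.4081 0.4716] F [-0.16    0.0938 -1.4917] w 0.013735335097042514 24.998507585842162
```

Emit:
move_arm:
  steps:
    - {"dx": -1.2, "dy": 0.2, "dz": -4.3, "spin": 0}
    - {"dx": -1.2, "dy": 0.2, "dz": -4.3, "spin": 0}
    - {"dx": -1.2, "dy": 0.2, "dz": -4.3, "spin": 0}
    - {"dx": -1.2, "dy": 0.2, "dz": -4.3, "spin": 0}

```text
time: 23.5
ee_pos: [0.096, 0.463, 0.6332]
eef_rot: [0.754, 0.64, -0.085, 0.125]
ft_force: [0.4, 1.3, -1.7]
width: 0.0138
grip_force: 25.0
```

```bash
python3 go.py
```

```text
t 23.5 p [0.096  0.463  0.6332] q [-1.6049  0.0792  0.1331  1.3087  0.0565  2.0513 -1.6151] 
 [[ 0.1669  0.9855  0.031 ]
 [ 0.9429 -0.1503 -0.2973]
 [-0.2883  0.0788 -0.9543]] grasp [0.1011 0.4142 0.4767] F [ 0.3812  1.2999 -1.6754] w 0.0138383842071437 24.998520221561193
```

Emit:
move_arm:
  steps:
    - {"dx": 3, "dy": -0.4, "dz": -3, "spin": 0}
    - {"dx": 3, "dy": -0.4, "dz": -3, "spin": 0}
    - {"dx": 3, "dy": -0.4, "dz": -3, "spin": 0}
    - {"dx": 3, "dy": -0.4, "dz": -3, "spin": 0}
    - {"dx": 2, "dy": -0.3, "dz": -3.8, "spin": 0}
    - {"dx": 2, "dy": -0.3, "dz": -3.8, "spin": 0}

```text
time: 24.1
ee_pos: [0.1058, 0.5797, 0.6484]
eef_rot: [0.756, 0.645, -0.062, 0.094]
ft_force: [0.1, 0.8, -1.2]
width: 0.0136
grip_force: 25.0
```

```bash
python3 go.py
```

```text
t 24.1 p [0.1058 0.5797 0.6484] q [-1.817   0.3677  0.5348  0.9719 -0.11    2.0576 -1.4926] 
 [[ 0.1609  0.9866  0.027 ]
 [ 0.9632 -0.151  -0.2223]
 [-0.2152  0.0618 -0.9746]] grasp [0.1102 0.5433 0.4885] F [ 0.1404  0.8456 -1.1803] w 0.013577125228009693 24.998201897833496
```

Emit:
move_arm:
  steps:
    - {"dx": -0.5, "dy": 0, "dz": -4.4, "spin": 0}
    - {"dx": -0.5, "dy": 0, "dz": -4.4, "spin": 0}
    - {"dx": -0.5, "dy": 0, "dz": -4.4, "spin": 0}
    - {"dx": -0.5, "dy": 0, "dz": -4.4, "spin": 0}
    - {"dx": -0.5, "dy": 0, "dz": -4.4, "spin": 0}

```text
time: 24.6
ee_pos: [0.0883, 0.5236, 0.7402]
eef_rot: [0.758, 0.65, 0.007, 0.043]
ft_force: [-0.7, 0.8, -1.5]
width: 0.0141
grip_force: 25.0
```

```bash
python3 go.py
```

```text
t 24.6 p [0.0883 0.5236 0.7402] q [-2.0535  0.243   0.7729  0.9417 -0.1005  2.0579 -1.4911] 
 [[ 0.154   0.9858  0.0672]
 [ 0.987  -0.1504 -0.0559]
 [-0.045   0.0749 -0.9962]] grasp [0.0993 0.5144 0.5768] F [-0.7239  0.8026 -1.4592] w 0.014144691111930098 24.99847201164812
```

```bash
python3 arc.py 11 5 .54 .64 -.08
```

```text
[{"dx": -0.0, "dy": -4.7, "dz": 0.6, "spin": -0.08}, {"dx": -0.1, "dy": -4.7, "dz": 0.6, "spin": -0.08}, {"dx": -0.1, "dy": -4.7, "dz": 0.6, "spin": -0.08}, {"dx": -0.1, "dy": -4.7, "dz": 0.6, "spin": -0.08}, {"dx": -0.1, "dy": -4.7, "dz": 0.7, "spin": -0.08}, {"dx": -0.2, "dy": -4.7, "dz": 0.7, "spin": -0.08}, {"dx": -0.2, "dy": -4.7, "dz": 0.7, "spin": -0.08}, {"dx": -0.2, "dy": -4.7, "dz": 0.7, "spin": -0.08}, {"dx": -0.3, "dy": -4.7, "dz": 0.8, "spin": -0.08}, {"dx": -0.3, "dy": -4.7, "dz": 0.8, "spin": -0.08}, {"dx": -0.3, "dy": -4.7, "dz": 0.8, "spin": -0.08}]
```

Emit:
move_arm:
  steps:
    - {"dx": 0, "dy": -2, "dz": 4, "spin": -0.08}
    - {"dx": -0.1, "dy": -4.0, "dz": 2.6, "spin": -0.08}
    - {"dx": -0.1, "dy": -4.7, "dz": 0.5, "spin": -0.08}
    - {"dx": -0.1, "dy": -4.7, "dz": 0.5, "spin": -0.08}
    - {"dx": -0.1, "dy": -4.7, "dz": 0.5, "spin": -0.08}
    - {"dx": -0.2, "dy": -4.7, "dz": 0.5, "spin": -0.08}
    - {"dx": -0.2, "dy": -4.7, "dz": 0.5, "spin": -0.08}
    - {"dx": -0.2, "dy": -4.7, "dz": 0.5, "spin": -0.08}
    - {"dx": -0.3, "dy": -4.7, "dz": 0.5, "spin": -0.08}
    - {"dx": -0.3, "dy": -4.7, "dz": 0.5, "spin": -0.08}
    - {"dx": -0.3, "dy": -4.7, "dz": 0.5, "spin": -0.08}

```text
time: 25.7
ee_pos: [-0.3501, 0.3713, 0.6069]
eef_rot: [0.408, 0.912, -0.013, 0.042]
ft_force: [-0.9, 1.0, -2.6]
width: 0.014
grip_force: 25.0
```

```bash
python3 go.py;python3 arc.py 6 3 .55 .8 -.0
```

```text
t 25.7 p [-0.3501  0.3713  0.6069] q [-2.565   0.08    0.1621  1.348  -0.011   1.8033 -1.6749] 
 [[-0.6639  0.7448  0.067 ]
 [ 0.7427  0.6672 -0.058 ]
 [-0.0879  0.0112 -0.9961]] grasp [-0.3391  0.3618  0.4435] F [-0.8834  0.9794 -2.553 ] w 0.013985852529793327 24.997298133093864
[{"dx": 0.2, "dy": -2.7, "dz": -3.3, "spin": -0.0}, {"dx": 0.1, "dy": -2.7, "dz": -3.3, "spin": -0.0}, {"dx": -0.1, "dy": -2.8, "dz": -3.3, "spin": -0.0}, {"dx": -0.2, "dy": -2.8, "dz": -3.2, "spin": -0.0}, {"dx": -0.4, "dy": -2.9, "dz": -3.2, "spin": -0.0}, {"dx": -0.5, "dy": -2.9, "dz": -3.2, "spin": -0.0}]
```

Emit:
move_arm:
  steps:
    - {"dx": 2.5, "dy": 0, "dz": -3.5, "spin": 0}
    - {"dx": 2.5, "dy": 0, "dz": -3.5, "spin": 0}
    - {"dx": 1.5, "dy": 0, "dz": -4, "spin": 0}
    - {"dx": 0, "dy": 0, "dz": -3, "spin": 0}

```text
time: 26.1
ee_pos: [-0.395, 0.424, 0.7198]
eef_rot: [0.411, 0.911, -0.006, 0.028]
ft_force: [0.2, -0.5, -2.0]
width: 0.0135
grip_force: 25.0
```

```bash
python3 go.py
```

```text
t 26.1 p [-0.395   0.424   0.7198] q [-2.5991  0.3259  0.3251  0.8301 -0.1006  2.0557 -1.6074] 
 [[-0.6613  0.7487  0.0469]
 [ 0.7481  0.6628 -0.0333]
 [-0.056   0.013  -0.9983]] grasp [-0.3873  0.4185  0.556 ] F [ 0.2487 -0.5179 -2.0437] w 0.013500432547728806 24.99911810271442
```

Emit:
move_arm:
  steps:
    - {"dx": 0, "dy": 0, "dz": -4, "spin": 0}
    - {"dx": 0, "dy": 0, "dz": -3, "spin": 0}

```text
time: 26.3
ee_pos: [-0.3791, 0.4066, 0.7498]
eef_rot: [0.409, 0.912, 0.003, 0.004]
ft_force: [0.2, -0.4, -0.5]
width: 0.0137
grip_force: 25.0
```

```bash
python3 go.py; python3 arc.py 12 -5 .52 .62 .07
```

```text
t 26.3 p [-0.3791  0.4066  0.7498] q [-2.599   0.2754  0.3023  0.8225 -0.0829  2.0588 -1.6188] 
 [[-0.6648  0.747   0.0089]
 [ 0.747   0.6648  0.0019]
 [-0.0045  0.0079 -1.    ]] grasp [-0.3776  0.407   0.5858] F [ 0.245  -0.4193 -0.4586] w 0.013685025435779659 24.999815113842487
[{"dx": -0.4, "dy": 4.8, "dz": 1.1, "spin": 0.07}, {"dx": -0.5, "dy": 4.8, "dz": 1.1, "spin": 0.07}, {"dx": -0.6, "dy": 4.8, "dz": 1.1, "spin": 0.07}, {"dx": -0.6, "dy": 4.7, "dz": 1.1, "spin": 0.07}, {"dx": -0.7, "dy": 4.7, "dz": 1.1, "spin": 0.07}, {"dx": -0.8, "dy": 4.6, "dz": 1.1, "spin": 0.07}, {"dx": -0.9, "dy": 4.6, "dz": 1.1, "spin": 0.07}, {"dx": -1.0, "dy": 4.6, "dz": 1.1, "spin": 0.07}, {"dx": -1.0, "dy": 4.5, "dz": 1.1, "spin": 0.07}, {"dx": -1.1, "dy": 4.5, "dz": 1.1, "spin": 0.07}, {"dx": -1.2, "dy": 4.4, "dz": 1.1, "spin": 0.07}, {"dx": -1.2, "dy": 4.4, "dz": 1.1, "spin": 0.07}]
```

The tool is vertical again, within 0.5°. Now I'll swing round to the stand, staying away from joint limits.

Emit:
move_arm:
  steps:
    - {"dx": 0, "dy": 0, "dz": 4, "spin": 0}
    - {"dx": 0.3, "dy": 3, "dz": 3, "spin": 0.07}
    - {"dx": -0.4, "dy": 4.8, "dz": 0.8, "spin": 0.07}
    - {"dx": -0.5, "dy": 4.8, "dz": 0.8, "spin": 0.07}
    - {"dx": -0.6, "dy": 4.8, "dz": 0.8, "spin": 0.07}
    - {"dx": -0.6, "dy": 4.7, "dz": 0.8, "spin": 0.07}
    - {"dx": -0.7, "dy": 4.7, "dz": 0.8, "spin": 0.07}
    - {"dx": -0.8, "dy": 4.6, "dz": 0.8, "spin": 0.07}
    - {"dx": -0.9, "dy": 4.6, "dz": 0.8, "spin": 0.07}
    - {"dx": -1.0, "dy": 4.6, "dz": 0.8, "spin": 0.07}
    - {"dx": -1.0, "dy": 4.5, "dz": 0.8, "spin": 0.07}
    - {"dx": -1.1, "dy": 4.5, "dz": 0.8, "spin": 0.07}

```text
time: 27.5
ee_pos: [0.0939, 0.5116, 0.6034]
eef_rot: [0.723, 0.691, 0.004, 0.002]
ft_force: [0.1, 0.6, -2.3]
width: 0.0135
grip_force: 25.0
```

```bash
python3 go.py; python3 arc.py 12 -5 .56 .5 .01
```

```text
t 27.5 p [0.0939 0.5116 0.6034] q [-2.0838  0.0569  0.6474  1.3898 -0.0269  1.7034 -1.4857] 
 [[ 0.045   0.999   0.008 ]
 [ 0.999  -0.045   0.0019]
 [ 0.0022  0.0079 -1.    ]] grasp [0.0952 0.5119 0.4394] F [ 0.0802  0.5531 -2.2584] w 0.013528601117340788 24.999220320023596
[{"dx": -0.5, "dy": 4.5, "dz": 0.9, "spin": 0.01}, {"dx": -0.8, "dy": 4.5, "dz": 0.9, "spin": 0.01}, {"dx": -1.2, "dy": 4.5, "dz": 0.9, "spin": 0.01}, {"dx": -1.6, "dy": 4.4, "dz": 0.9, "spin": 0.01}, {"dx": -1.9, "dy": 4.3, "dz": 0.9, "spin": 0.01}, {"dx": -2.2, "dy": 4.1, "dz": 0.9, "spin": 0.01}, {"dx": -2.6, "dy": 4.0, "dz": 0.9, "spin": 0.01}, {"dx": -2.9, "dy": 3.8, "dz": 0.9, "spin": 0.01}, {"dx": -3.2, "dy": 3.6, "dz": 0.9, "spin": 0.01}, {"dx": -3.5, "dy": 3.3, "dz": 0.9, "spin": 0.01}, {"dx": -3.8, "dy": 3.1, "dz": 0.9, "spin": 0.01}, {"dx": -4.0, "dy": 2.8, "dz": 0.9, "spin": 0.01}]
```

Emit:
move_arm:
  steps:
    - {"dx": -2, "dy": 4.3, "dz": 1, "spin": 0.01}
    - {"dx": -2, "dy": 4.3, "dz": 1, "spin": 0.01}
    - {"dx": -2, "dy": 4.3, "dz": 1, "spin": 0.01}
    - {"dx": -2, "dy": 4.3, "dz": 1, "spin": 0.017}
    - {"dx": -2, "dy": 4.3, "dz": 1, "spin": 0}
    - {"dx": -2, "dy": 4.3, "dz": 1, "spin": 0}
    - {"dx": -2.5, "dy": 4, "dz": 1, "spin": 0}
    - {"dx": -2.5, "dy": 4, "dz": 1, "spin": 0}
    - {"dx": -2.5, "dy": 4, "dz": 1, "spin": 0}
    - {"dx": -2.5, "dy": 4, "dz": 1, "spin": 0}

```text
time: 28.5
ee_pos: [0.4926, 0.2602, 0.5069]
eef_rot: [0.738, 0.675, 0.005, 0.0]
ft_force: [-0.3, 0.3, -1.6]
width: 0.0141
grip_force: 25.0
```

```bash
python3 go.py .60 .215 .34
```

```text
tool cm [-3.6631 10.978  16.7386] len 20.349806156596063
t 28.5 p [0.4926 0.2602 0.5069] q [-1.4947  0.2199  1.1074  1.5212 -0.1993  1.5127 -0.4754] 
 [[ 0.0881  0.9961  0.0073]
 [ 0.9961 -0.0881  0.0059]
 [ 0.0065  0.0068 -1.    ]] grasp [0.4939 0.2611 0.3429] F [-0.2663  0.3441 -1.584 ] w 0.014094689690878267 25.001761545427144
```

Emit:
move_arm:
  steps:
    - {"dx": -0.8, "dy": 2.6, "dz": 3.4, "spin": 0}
    - {"dx": -0.8, "dy": 2.6, "dz": 3.4, "spin": 0}
    - {"dx": -0.8, "dy": 2.6, "dz": 3.4, "spin": 0}
    - {"dx": -0.8, "dy": 2.6, "dz": 3.4, "spin": 0}
    - {"dx": -0.5, "dy": 0.6, "dz": 3, "spin": 0}
    - {"dx": 0, "dy": 0, "dz": 0, "spin": 0}

```text
time: 29.1
ee_pos: [0.5989, 0.2141, 0.3384]
eef_rot: [0.739, 0.674, 0.001, 0.001]
ft_force: [-0.7, 0.6, -2.3]
width: 0.0141
grip_force: 25.0
```

```bash
python3 go.py .60 .215 .34
python3 - <<'E'
from bench import imaging
import cv2,numpy as np
o=np.zeros((600,800,3),np.uint8);x=0
for n,(u,v) in(("side",(190,270)),("top",(100,120))):
    c=imaging.camera(n);np.savez(f"{n}4.npz",**c);im=c["img"][v:v+200,u:u+133,::-1]
    o[:, x:x+400]=cv2.resize(im,(400,600),interpolation=cv2.INTER_CUBIC);x+=400
cv2.imwrite("pics/v4.png",o)
E
```

```text
tool cm [ 0.1005  0.0985 -0.1595] len 0.21271978086137827
t 29.1 p [0.5989 0.2141 0.3384] q [-1.1051  0.5564  0.967   1.5572 -0.4719  1.2757 -0.1632] 
 [[ 0.0927  0.9957  0.0026]
 [ 0.9957 -0.0927  0.0008]
 [ 0.001   0.0026 -1.    ]] grasp [0.5994 0.2142 0.1744] F [-0.7098  0.5632 -2.2997] w 0.014122975323329224 24.99961495399475
```

View pics/v4.png

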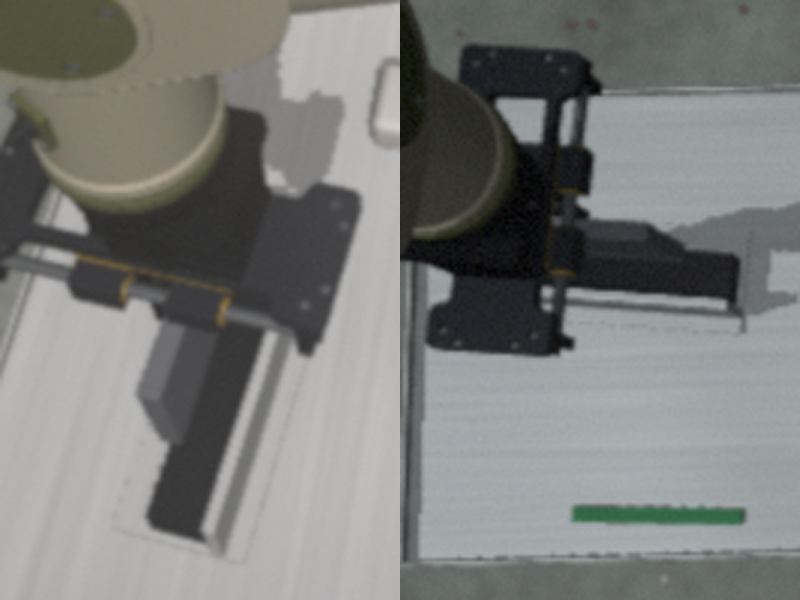

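Emit:
move_arm:
  steps:
    - {"dx": 0, "dy": -0.6, "dz": 1.5, "spin": 0}
    - {"dx": 0, "dy": -0.6, "dz": 1.5, "spin": 0}
    - {"dx": 0, "dy": 0, "dz": 1.5, "spin": 0}
    - {"dx": 0, "dy": 0, "dz": 0.8, "spin": 0}
    - {"dx": 0, "dy": 0, "dz": 0, "spin": 0}

```text
time: 29.7
ee_pos: [0.5888, 0.2172, 0.289]
eef_rot: [0.738, 0.675, 0.004, 0.003]
ft_force: [-0.9, -0.3, -1.7]
width: 0.0135
grip_force: 25.0
```

Emit:
move_arm:
  steps:
    - {"dx": 0, "dy": 0, "dz": 0.2, "spin": 0}
    - {"dx": 0, "dy": 0, "dz": 0.2, "spin": 0}
    - {"dx": 0, "dy": 0, "dz": 0, "spin": 0}

```text
time: 30.0
ee_pos: [0.5893, 0.2166, 0.2853]
eef_rot: [0.739, 0.674, 0.004, 0.003]
ft_force: [-0.6, 0.4, -1.7]
width: 0.0141
grip_force: 25.0
```

```bash
python3 go.py
```

```text
t 30.0 p [0.5893 0.2166 0.2853] q [-1.1113  0.5877  0.9399  1.6376 -0.5067  1.1684 -0.1431] 
 [[ 0.0908  0.9958  0.0105]
 [ 0.9959 -0.0908  0.0015]
 [ 0.0024  0.0104 -0.9999]] grasp [0.5911 0.2169 0.1213] F [-0.6265  0.351  -1.6675] w 0.014096633261782574 24.99977685045451
```

Emit:
move_arm:
  steps:
    - {"dx": 0, "dy": 0, "dz": 0.2, "spin": 0}
    - {"dx": 0, "dy": 0, "dz": 0.2, "spin": 0}
    - {"dx": 0, "dy": 0, "dz": 0.2, "spin": 0}
    - {"dx": 0, "dy": 0, "dz": 0, "spin": 0}

```text
time: 30.4
ee_pos: [0.5891, 0.2167, 0.2787]
eef_rot: [0.738, 0.674, 0.004, 0.003]
ft_force: [0.1, 0.5, -2.5]
width: 0.0141
grip_force: 25.0
```

Emit:
move_arm:
  steps:
    - {"dx": 0, "dy": 0, "dz": 0.15, "spin": 0}
    - {"dx": 0, "dy": 0, "dz": 0.15, "spin": 0}
    - {"dx": 0, "dy": 0, "dz": 0, "spin": 0}

```text
time: 30.7
ee_pos: [0.5892, 0.2167, 0.2759]
eef_rot: [0.738, 0.674, 0.004, 0.003]
ft_force: [-1.1, -0.3, -1.1]
width: 0.0139
grip_force: 25.0
```

Emit:
move_arm:
  steps:
    - {"dx": 0, "dy": 0, "dz": 0.15, "spin": 0}
    - {"dx": 0, "dy": 0, "dz": 0.15, "spin": 0}
    - {"dx": 0, "dy": 0, "dz": 0, "spin": 0}

```text
time: 31.0
ee_pos: [0.5894, 0.2166, 0.2732]
eef_rot: [0.739, 0.674, 0.004, 0.003]
ft_force: [0.1, -0.1, 0.3]
width: 0.0138
grip_force: 25.0
```

Emit:
move_arm:
  steps:
    - {"dx": 0, "dy": 0, "dz": 0.1, "spin": 0}
    - {"dx": 0, "dy": 0, "dz": 0, "spin": 0}

```text
time: 31.2
ee_pos: [0.5895, 0.2162, 0.2727]
eef_rot: [0.739, 0.674, 0.004, 0.003]
ft_force: [-1.9, -2.7, 5.1]
width: 0.0137
grip_force: 25.0
```

Emit:
move_arm:
  steps:
    - {"dx": 0, "dy": 0, "dz": 0.1, "spin": 0}
    - {"dx": 0, "dy": 0, "dz": 0, "spin": 0}

```text
time: 31.4
ee_pos: [0.5897, 0.2156, 0.272]
eef_rot: [0.739, 0.674, 0.004, 0.003]
ft_force: [-2.9, -3.7, 8.5]
width: 0.0138
grip_force: 25.0
```

Emit:
move_arm:
  steps:
    - {"dx": 0, "dy": 0, "dz": -0.15, "spin": 0}
    - {"dx": 0, "dy": -0.2, "dz": 0, "spin": 0}
    - {"dx": 0, "dy": -0.2, "dz": 0, "spin": 0}
    - {"dx": 0, "dy": -0.2, "dz": 0, "spin": 0}
    - {"dx": 0, "dy": 0, "dz": 0, "spin": 0}

```text
time: 31.9
ee_pos: [0.583, 0.2175, 0.2724]
eef_rot: [0.738, 0.674, 0.004, 0.003]
ft_force: [-0.2, 0.5, -0.6]
width: 0.0141
grip_force: 25.0
```

Emit:
move_arm:
  steps:
    - {"dx": 0, "dy": -0.15, "dz": 0, "spin": 0}
    - {"dx": 0, "dy": -0.1, "dz": 0, "spin": 0}
    - {"dx": 0, "dy": 0, "dz": 0, "spin": 0}

```text
time: 32.2
ee_pos: [0.5808, 0.2175, 0.2725]
eef_rot: [0.738, 0.674, 0.004, 0.003]
ft_force: [1.1, 0.0, -1.8]
width: 0.0137
grip_force: 25.0
```

```bash
python3 go.py
```

```text
t 32.2 p [0.5808 0.2175 0.2725] q [-1.1246  0.5856  0.9362  1.6702 -0.5106  1.1389 -0.1432] 
 [[ 0.0907  0.9958  0.0107]
 [ 0.9959 -0.0907  0.0015]
 [ 0.0025  0.0105 -0.9999]] grasp [0.5826 0.2178 0.1085] F [ 1.1492  0.0165 -1.8056] w 0.013727245345002975 24.994266950525343
```

Emit:
move_arm:
  steps:
    - {"dx": 0, "dy": -0.1, "dz": 0, "spin": 0}
    - {"dx": 0, "dy": 0, "dz": 0, "spin": 0}

```text
time: 32.4
ee_pos: [0.5802, 0.2175, 0.2726]
eef_rot: [0.739, 0.674, 0.005, 0.003]
ft_force: [4.6, 0.4, -3.9]
width: 0.0138
grip_force: 25.1
```

Emit:
move_arm:
  steps:
    - {"dx": 0, "dy": -0.1, "dz": 0, "spin": 0}
    - {"dx": 0, "dy": 0, "dz": 0, "spin": 0}

```text
time: 32.6
ee_pos: [0.5795, 0.2175, 0.2728]
eef_rot: [0.739, 0.674, 0.005, 0.004]
ft_force: [7.5, 0.9, -5.7]
width: 0.0141
grip_force: 25.1
```

Emit:
move_arm:
  steps:
    - {"dx": 0, "dy": -0.1, "dz": 0, "spin": 0}
    - {"dx": 0, "dy": 0, "dz": 0, "spin": 0}

```text
time: 32.8
ee_pos: [0.5789, 0.2176, 0.2729]
eef_rot: [0.739, 0.674, 0.006, 0.004]
ft_force: [11.2, 0.0, -7.0]
width: 0.014
grip_force: 25.2
```

Emit:
move_arm:
  steps:
    - {"dx": 0, "dy": 0.15, "dz": 0, "spin": 0}
    - {"dx": 0, "dy": 0, "dz": 0.1, "spin": 0}
    - {"dx": 0, "dy": 0, "dz": 0, "spin": 0}

```text
time: 33.1
ee_pos: [0.5798, 0.2172, 0.2721]
eef_rot: [0.739, 0.674, 0.005, 0.003]
ft_force: [5.3, -1.4, 1.6]
width: 0.0139
grip_force: 25.0
```

```bash
python3 go.py
```

```text
t 33.1 p [0.5798 0.2172 0.2721] q [-1.127   0.5838  0.9374  1.6741 -0.5099  1.1358 -0.1439] 
 [[ 0.0914  0.9957  0.0118]
 [ 0.9958 -0.0914  0.0015]
 [ 0.0026  0.0116 -0.9999]] grasp [0.5818 0.2174 0.1081] F [ 5.2757 -1.3535  1.5803] w 0.01394531324371613 25.003625754034147
```

Emit:
move_arm:
  squeeze: 6
  steps:
    - {"dx": 0, "dy": 0, "dz": 0.07, "spin": 0}
    - {"dx": 0, "dy": 0, "dz": 0, "spin": 0}
    - {"dx": 0, "dy": 0, "dz": 0, "spin": 0}

```text
time: 33.4
ee_pos: [0.5798, 0.2168, 0.2714]
eef_rot: [0.739, 0.674, 0.005, 0.004]
ft_force: [3.4, -2.9, 4.9]
width: 0.0143
grip_force: 6.0
```

Emit:
move_arm:
  claw: 1.9
  steps:
    - {"dx": 0, "dy": 0, "dz": 0, "spin": 0}
    - {"dx": 0, "dy": 0, "dz": 0, "spin": 0}
    - {"dx": 0, "dy": 0, "dz": 0, "spin": 0}

```text
time: 33.7
ee_pos: [0.5788, 0.218, 0.2703]
eef_rot: [0.738, 0.675, 0.004, 0.002]
ft_force: [0.2, -0.3, -0.2]
width: 0.0191
grip_force: 0.1
```

```bash
python3 go.py
python3 - <<'E'
from bench import imaging
import cv2,numpy as np
o=np.zeros((600,800,3),np.uint8);x=0
for n,(u,v) in(("side",(200,300)),("top",(110,150))):
    c=imaging.camera(n);np.savez(f"{n}5.npz",**c);im=c["img"][v:v+150,u:u+100,::-1]
    o[:, x:x+400]=cv2.resize(im,(400,600),interpolation=cv2.INTER_CUBIC);x+=400
cv2.imwrite("pics/v5.png",o)
E
```

```text
t 33.7 p [0.5788 0.218  0.2703] q [-1.1272  0.5851  0.9351  1.6759 -0.5111  1.1357 -0.1433] 
 [[ 0.09    0.9959  0.0086]
 [ 0.9959 -0.09    0.0015]
 [ 0.0023  0.0085 -1.    ]] grasp [0.5802 0.2183 0.1063] F [ 0.2007 -0.3379 -0.2136] w 0.019096509840208456 0.07807163754478097
```

View pics/v5.png

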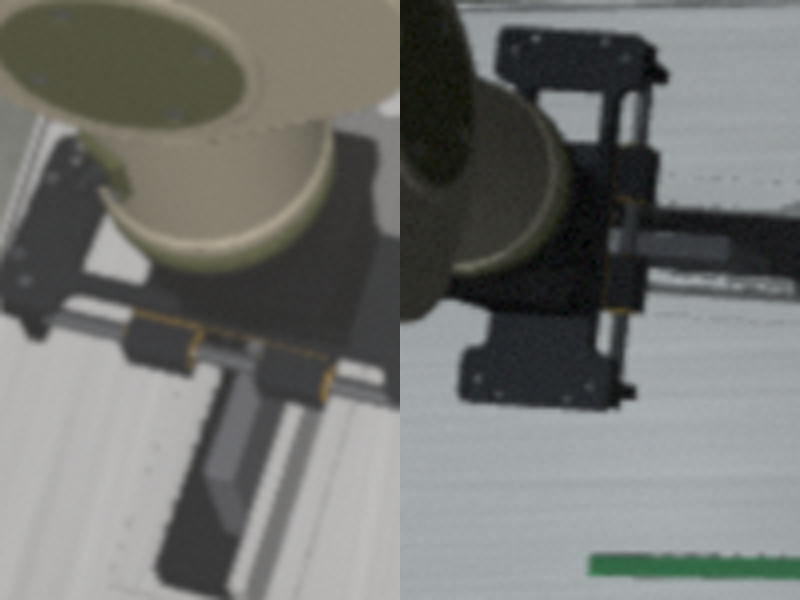

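Emit:
move_arm:
  claw: 4.5
  steps:
    - {"dx": 0, "dy": 0, "dz": 0, "spin": 0}
    - {"dx": 0, "dy": 0, "dz": 0, "spin": 0}
    - {"dx": 0, "dy": 0, "dz": 0, "spin": 0}
    - {"dx": 0, "dy": 0, "dz": -0.5, "spin": 0}
    - {"dx": 0, "dy": 0, "dz": -2, "spin": 0}
    - {"dx": 0, "dy": 0, "dz": -3, "spin": 0}
    - {"dx": 0, "dy": 0, "dz": -4, "spin": 0}
    - {"dx": 0, "dy": 0, "dz": -4, "spin": 0}
    - {"dx": 0, "dy": -2.5, "dz": -4, "spin": 0}
    - {"dx": -2, "dy": -4, "dz": 0, "spin": 0}
    - {"dx": -2, "dy": -4, "dz": 0, "spin": 0}
    - {"dx": -2, "dy": -4, "dz": 0, "spin": 0}

```text
time: 35.0
ee_pos: [0.4566, 0.1824, 0.449]
eef_rot: [0.74, 0.672, 0.001, 0.002]
ft_force: [-1.5, 0.1, 1.3]
width: 0.045
grip_force: 0.0
```

Emit:
move_arm:
  steps:
    - {"dx": -4.8, "dy": 0, "dz": 0, "spin": 0}
    - {"dx": -4.8, "dy": 0, "dz": 0, "spin": 0}
    - {"dx": -4.8, "dy": 0, "dz": 0, "spin": 0}
    - {"dx": -4.8, "dy": 0, "dz": 0, "spin": 0}
    - {"dx": -4.8, "dy": 0, "dz": 0, "spin": 0}
    - {"dx": -4.8, "dy": 0, "dz": 0, "spin": 0}
    - {"dx": 0, "dy": 0, "dz": 0, "spin": 0}

```text
time: 35.7
ee_pos: [0.4292, -0.1107, 0.4496]
eef_rot: [0.744, 0.669, 0.003, 0.001]
ft_force: [0.1, 0.8, 0.1]
width: 0.045
grip_force: 0.0
```

Run:
```python
from bench import imaging
import cv2,numpy as np
o=np.zeros((600,800,3),np.uint8);x=0
for n,(u,v) in(("side",(215,340)),("top",(120,160))):
    c=imaging.camera(n);np.savez(f"{n}6.npz",**c);im=c["img"][v:v+140,u:u+93,::-1]
    o[:, x:x+400]=cv2.resize(im,(400,600),interpolation=cv2.INTER_CUBIC);x+=400
cv2.imwrite("pics/v6.png",o)
```

```text
(no output)
```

View pics/v6.png

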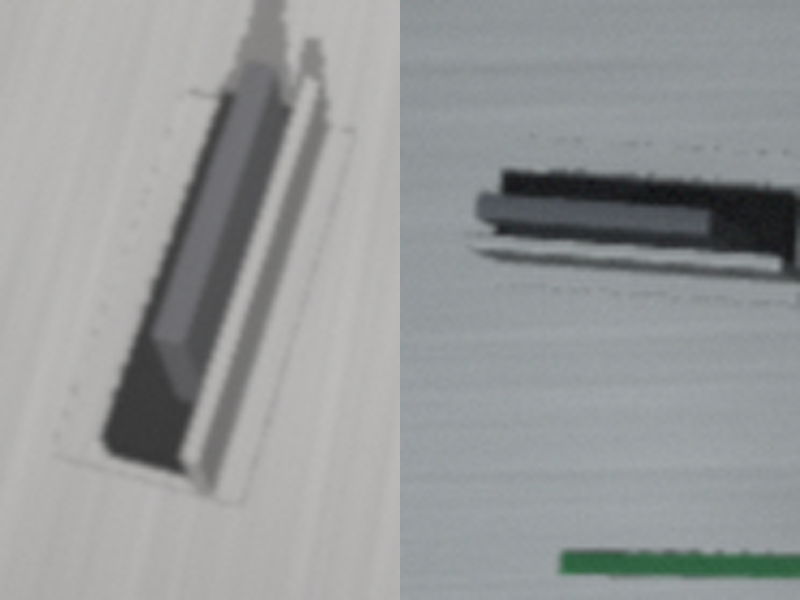

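Run:
```python
from h import *
np.set_printoptions(precision=4,suppress=True)
T,S=load("top6"),load("side6");O=np.r_[.5728,.2194];x=np.r_[.9957,-.0925];y=np.r_[.0925,.9957]
f=lambda P:np.r_[(P[:2]-O)@x,(P[:2]-O)@y,P[2]]
for n,t,s in(("back+y",(139.1,211.8),(258.7,419.8)),("back-y",(192.5,215.3),(279.4,355.9)),("front+y",(138.1,205),(250.3,418.2)),("front-y",(192.5,209),(272,354.7))):
    P,e=tri(T,t,S,s);print(n,f(P),np.round(e,2))
for z in(.029,.033):print("backbottom+y",f(ray(S,(258.7,433.3),z)))
# fence top front edge
for z in(.055,):print([f(ray(S,(215+u/4.3,340+v/4.286),z)) for u,v in((182,460),(302,88))],[f(ray(T,(120+u/4.3,160+v/4.286),z)) for u,v in((70,236),(385,258))])
```

```text
back+y [0.0026 0.0555 0.1048] [0.1  0.11]
back-y [ 0.0025 -0.0626  0.1069] [0.25 0.27]
front+y [0.0166 0.0576 0.1089] [0.05 0.05]
front-y [ 0.0163 -0.0613  0.1075] [0.25 0.27]
backbottom+y [0.012  0.0569 0.029 ]
backbottom+y [0.0112 0.0579 0.033 ]
[array([0.0011, 0.0864, 0.055 ]), array([ 0.0008, -0.0785,  0.055 ])] [array([0.0014, 0.0824, 0.055 ]), array([ 0.0004, -0.0871,  0.055 ])]
```

The mirror stands free on the shelf. The measurements give about 1.6 mm between its back and the fence (limit 3.5 mm), parallel to it, 3 mm off the middle, with its top edge at 0.107 m. The arm is clear, so I'm handing in.

```bash
python3 -c "
from bench import job
print(job.close_job())"
```

```text
the job is handed in; nothing more can be done
None
```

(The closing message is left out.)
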